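Open the marker tester point at the bookshop counter

TASK

Get the tester point ready for the day: unscrew the orange cap from the white tester pot (do not force or wrench it off) and lay it flat on the cork mat, wholly on it, then drop every marker from the wooden stand end-down into the pot, coloured caps up. Clear each used-up scribble pad by pushing it off the far edge of the counter so that it falls into the waste bin below, and leave the ink jar, the bell and the sticky notes where they are.

Things in the scene. Friction and masses are not known exactly. Their poses are not given: they have to be found in the camera images.
- pot_mouth (a point): Centre of the mouth of the white tester pot, in the plane of its rim, 107 mm above the counter. The pot is an upright tube (62 mm across, orange band) on a square steel plate (110 mm) bolted to the counter. Its bore is round and straight, 38 mm across, its floor 101 mm below the rim, domed 5 mm up in the middle so that pens lean. The neck (top 27 mm, 50 mm over the thread) has the orange cap screwed on at the start.
- cap_mid (a point): Centre (half-way up) of the round orange screw cap, 58 mm across, 31 mm tall, about 60 g; z up, x along the white line on top. Screwed home, its centre is 1.5 mm under the rim. Right-hand thread, anticlockwise from above opens it: turns easily, climbs 2.4 mm a rad, stays where left, cannot be pulled off before about 3.6 rad (0.57 turn) from home, then lifts straight up.
- mat_top (a point): Centre of the top face of the round cork mat, 120 mm across and 5 mm thick, fixed flat on the counter.
- stand: Fixed dark wooden block, 110 mm square and 45 mm tall, origin under its centre, x and y along its sides. Four upright holes, 13 mm wide and 37 mm deep, at x and y = +-32 mm (64 mm apart), hold the markers.
- bin_mouth (a point): Centre of the open mouth of the grey, black-rimmed waste bin that stands on a trolley by the counter's far edge, partly under it. Outside 260 mm along x, 320 mm along y, walls 6 mm, 104 mm deep inside; its mouth is 49 mm below the counter top. The counter's far edge is straight, along y, at x = 0.71 m; its top is at z = 0.
- marker0_mid (a point): Centre (half-way up) of a white marker pen with a red cap, a round rod 10 mm across and 135 mm long, both ends tapering over 4 mm to 6 mm, 20 g; z points to its coloured cap end. It starts standing cap up in a hole of the stand, its foot 8 mm above the counter, its upper 98 mm sticking out. May be absent.
- marker1_mid (a point): Centre (half-way up) of a white marker pen with a blue cap, a round rod 10 mm across and 135 mm long, both ends tapering over 4 mm to 6 mm, 20 g; z points to its coloured cap end. It starts standing cap up in a hole of the stand, its foot 8 mm above the counter, its upper 98 mm sticking out. May be absent.
- marker2_mid (a point): Centre (half-way up) of a white marker pen with a green cap, a round rod 10 mm across and 135 mm long, both ends tapering over 4 mm to 6 mm, 20 g; z points to its coloured cap end. It starts standing cap up in a hole of the stand, its foot 8 mm above the counter, its upper 98 mm sticking out. May be absent.
- marker3_mid (a point): Centre (half-way up) of a white marker pen with a yellow cap, a round rod 10 mm across and 135 mm long, both ends tapering over 4 mm to 6 mm, 20 g; z points to its coloured cap end. It starts standing cap up in a hole of the stand, its foot 8 mm above the counter, its upper 98 mm sticking out. May be absent.
- pad0_mid (a point): Centre of a used-up scribble pad, a stiff square card block 70 x 70 x 10 mm, about 50 g, with coloured scribbles on top, lying flat on the counter near its far edge; x and y run along its sides, z up. May be absent.
- pad1_mid (a point): Centre of a used-up scribble pad, a stiff square card block 70 x 70 x 10 mm, about 50 g, with coloured scribbles on top, lying flat on the counter near its far edge; x and y run along its sides, z up. May be absent.
- ink: Bystander: small amber ink jar with black cap, 44 mm across, 60 mm tall; origin under its centre.
- bell: Bystander: brass counter bell, 76 mm across, 50 mm tall; origin under its centre.
- notes: Bystander: yellow block of sticky notes, 75 x 75 x 30 mm; origin under its centre.
There are look-alikes about, which are no part of the job. Of the things that look like the part that bears mat_top, the middle-sized one is meant.

How it is judged:
By the outcome, as a careful person would: the job done as asked, in the order asked, and still so for the second after the job is handed in, with the robot touching nothing.
Of marker0, marker1, marker2, marker3 only 3 to 4 are there at a start; the rules pass over those that are not, and their reading is None.
Of pad0, pad1 only 1 to 2 are there at a start; the rules pass over those that are not, and their reading is None.
At some moment in a run one of pad0, pad1 may be knocked a few centimetres aside while the robot is not near it.
It also fails if it takes over 210 s, if anything falls off the work surface, if the arm or the gripper's body presses on something with over 40 N, if the wrist force passes 120 N, or if a joint passes its speed limit or range.

ROBOT

A 6-joint arm with a two-finger parallel gripper is mounted at the origin on the work surface. World frame = base frame: x ahead of the robot, y to its left, z up, the work surface at z = 0. Lengths are in m, angles in rad, forces in N, time in s.
With the tool pointing down it reaches from about 0.35 to 0.975 m from the base axis. Payload 17.4 kg.
Tool frame: the origin (TCP) lies between the finger pads; the fingertips stand 14 mm ahead of it and the grasp point (between the pads) lies 5 mm behind it; z points along the fingers, y is the direction in which the jaws open and shut (so a half turn about z gives the same grasp; the last joint's range is limited). The gripper opens to 85 mm and grips with 20 to 120 N. Pads are 22 mm wide; open, the fingers measure 114 mm over their backs; the gripper's body (76 mm by 85 mm) begins 54 mm behind the grasp point. The pads swing forward as they close: fully open they stand 13 mm farther back than shut.
Start: joints at [1.143, 0.116, 1.442, -0, 1.584, -0.038], TCP at [0.257, 0.624, 0.245] pointing down, gripper open.
Joint ranges: [-2.83, 2.83], [-0.83, 2.19], [0.07, 2.5], [-1.14, 4.28], [0.01, 3], [-2.97, 2.97]. Speed limits (rad/s): [1.89, 1.89, 2.22, 3.14, 3.14, 3.14].

INTERFACE

Orientations are given as a unit quaternion [x, y, z, w].
In Python, from station import readout, eyes, workorder gives the robot as it stands.
- The arm moves only by the tool apply_moves, never from a script. Its argument "deltas" is a list of rows, each an object with "hand": the opening, from -1 (shut) to 1 (fully open); "linear": the shift along the tool's x, y, z in units of 30 mm (1.0 is 30 mm), a list of three; "dr": the turn, a rotation vector about the tool's x, y, z in units of 8 degrees (1.0 is 8 degrees), a list of three. In form: [{"hand": hand, "linear": [dx, dy, dz], "dr": [rx, ry, rz]}, ...]. A call has exactly 8 rows; each row shifts and turns the pose as measured when the row begins, along the tool's axes as they then stand; what a row does not reach is not made up. A row lasts 1/10 s, in which the tool goes at most 50 mm and 8.59 degrees, less where a joint would pass 70% of its speed; a pose out of reach is approached as far as the arm can. A call is refused whole if a number of a shift passes 1 or a number of a turn 1, either way. A call with a gripper value outside its range is refused whole. The fingers move at their own pace and stop on an object; "force" is the grip in N (left out, the last holds). Time passes only in rows, so rows that do not move let the fingers close, or fill a call up. It gives the time, the measured TCP pose, the force and the opening at its end, in the units of the state.
- readout.state(): the state, without advancing time (a new reading comes with each control period).
- eyes.grab_frame(name): name is "scene" or "top" or "wrist"; returns a dict with "pixels" (420x560x3 uint8, red, green, blue), "K" (3x3 intrinsics, pixels), "extrinsics" (4x4, takes a point from camera to world coordinates). Camera axes: x right, y down, z forward; pixel columns grow to the right and rows downward; lengths in m; the calibration is good to about 2 mm. A picture is of the moment at which its call begins. There is no depth.
- workorder.finish_job(): hands the job in, once; it reports no verdict.
The state is a dict: "clock": time; "q": joint angles; "qvel": joint speeds; "joint_torque": joint torques, N m; "tool_pos": TCP position; "ee_rot": TCP orientation; "wrist_force": force on the tool from outside, world axes, zero at the start; "moment": the same for the moment, N m; "finger_gap": finger opening in m.
Only numpy, scipy, OpenCV 4.12 (cv2) and the standard library are available. Lean on these libraries where they do the work, as an engineer would, in place of code of your own. Each camera call takes 0.05 s, during which the arm holds its last target. There are 200 camera calls.

## Working session

There is one attempt and no reset: what is moved stays moved. The work goes in short steps, Python scripts to look and compute and a tool call to move; the robot and the scene stay as the last step left them, time stands still between calls to the robot, and variables do not carry over. Pictures are saved under pics/ and viewed, about 12 in all and at most 16, crops included, and the job is handed in when it is done.

Besides the shell and the picture viewer there is one more tool, called after "Request:" as name([rows], argument=value, ...), one row to a line, values as JSON. apply_moves: Moves the arm, as the interface text tells. Its arguments: {"type":"object","properties":{"deltas":{"type":"array","items":{"type":"object","properties":{"hand":{"type":"number"},"linear":{"type":"array","items":{"type":"number"}},"dr":{"type":"array","items":{"type":"number"}}}}},"force":{"type":"number"}},"required":["deltas"]}

```bash
mkdir -p pics; ls
python3 - <<'E'
from station import readout, eyes
import cv2,numpy as np
print(readout.state())
for n in("scene","top","wrist"):
    f=eyes.grab_frame(n); cv2.imwrite(f"pics/{n}0.png",f["pixels"][:,:,::-1]); np.savez(f"pics/{n}0.npz",K=f["K"],E=f["extrinsics"]); print(n,f["K"].round(1).tolist(),f["extrinsics"].round(4).tolist())
E
```

```text
pics
{'clock': 0.0, 'q': array([ 1.14320077e+00,  1.16505072e-01,  1.44223815e+00,  7.94708426e-06,
        1.58398278e+00, -3.77659895e-02]), 'qvel': array([8.46437651e-05, 7.37944307e-04, 8.78565039e-04, 7.66436207e-05,
       2.15144674e-04, 7.97167631e-04]), 'joint_torque': array([-1.36651292e-03, -7.31985283e+01, -6.32485557e+01, -1.24103831e-04,
        6.52622402e-03,  4.42956673e-05]), 'tool_pos': array([0.25644017, 0.62421956, 0.24456613]), 'ee_rot': array([ 1.93682851e-01,  9.81064031e-01, -5.50485115e-04, -1.34533308e-04]), 'wrist_force': array([-0.38134911, -0.54627229, -0.8385953 ]), 'moment': array([ 0.01414254, -0.03845719,  0.01879831]), 'finger_gap': 0.08524420312001846}
scene [[427.3, 0.0, 281.4], [0.0, 427.3, 211.0], [0.0, 0.0, 1.0]] [[0.438, 0.6126, -0.6579, 1.228], [0.8987, -0.2818, 0.336, -0.3117], [0.0205, -0.7385, -0.674, 0.77], [0.0, 0.0, 0.0, 1.0]]
top [[445.3, 0.0, 278.8], [0.0, 445.3, 214.3], [0.0, 0.0, 1.0]] [[-0.0056, -0.9985, 0.0536, 0.4589], [-1.0, 0.0059, 0.0051, 0.0425], [-0.0054, -0.0535, -0.9986, 1.3387], [0.0, 0.0, 0.0, 1.0]]
wrist [[297.7, 0.0, 282.2], [0.0, 297.7, 206.2], [0.0, 0.0, 1.0]] [[0.3811, 0.8735, 0.3029, 0.1791], [0.9245, -0.36, -0.125, 0.6568], [-0.0002, 0.3277, -0.9448, 0.3728], [0.0, 0.0, 0.0, 1.0]]
```

View pics/scene0.png

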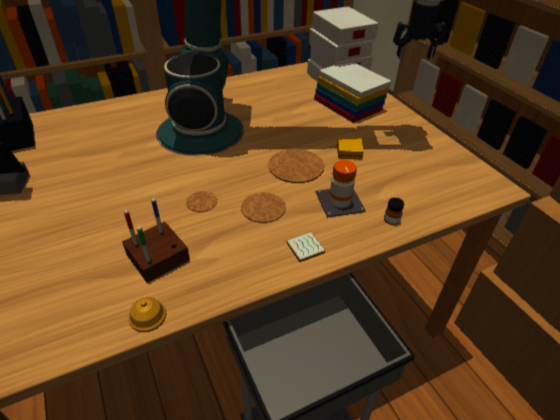

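View pics/top0.png

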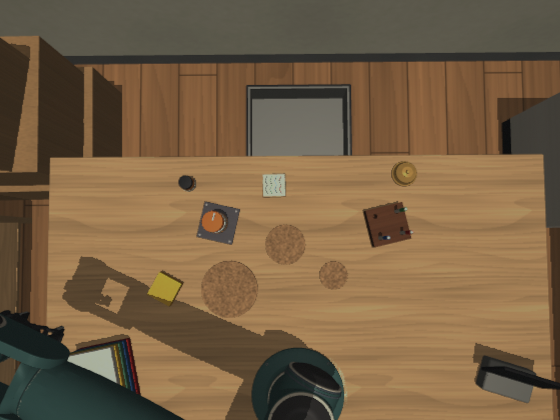

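Scene: the pot with orange cap is at scene (343,185). Top view: cap (214,221), mats large (230,289), middle (285,244) and small (334,275), one pad (274,185), stand (387,224) with red, blue and green markers, bell (404,173), ink (187,183), notes (165,287). Mat choice: about 40 px across should be 120 mm, so the middle one at (285,244). Next I'll measure and take a close crop.

```bash
cat > h.py <<'E'
import numpy as np,cv2
from scipy.spatial.transform import Rotation as R
def ray(K,E,u,v,z):
    d=E[:3,:3]@np.linalg.solve(K,[u,v,1.]); o=E[:3,3]; return o+d*(z-o[2])/d[2]
def proj(K,E,p):
    c=E[:3,:3].T@(np.asarray(p)-E[:3,3]); q=K@c; return q[:2]/q[2]
def tri(obs): # [(K,E,u,v)]
    A=np.zeros((3,3));b=np.zeros(3)
    for K,E,u,v in obs:
        d=E[:3,:3]@np.linalg.solve(K,[u,v,1.]);d/=np.linalg.norm(d);P=np.eye(3)-np.outer(d,d);A+=P;b+=P@E[:3,3]
    return np.linalg.solve(A,b)
def blobs(img,lo,hi,amin=4,roi=None):
    h=cv2.cvtColor(img,cv2.COLOR_RGB2HSV);m=cv2.inRange(h,np.array(lo),np.array(hi))
    if roi: k=np.zeros_like(m);k[roi[1]:roi[3],roi[0]:roi[2]]=1;m=m*k
    n,l,s,c=cv2.connectedComponentsWithStats(m)
    return [(c[i].round(1).tolist(),s[i].tolist()) for i in range(1,n) if s[i][4]>=amin]
def grab(n,name=None):
    from station import eyes
    f=eyes.grab_frame(n)
    if name: cv2.imwrite(f"pics/{name}.png",f["pixels"][:,:,::-1])
    return f["pixels"],f["K"],f["extrinsics"]
E
python3 - <<'E'
from h import *
t=np.load('pics/top0.npz');s=np.load('pics/scene0.npz')
T=cv2.imread('pics/top0.png')[:,:,::-1];S=cv2.imread('pics/scene0.png')[:,:,::-1]
for nm,I,roi in(("top",T,(170,150,430,320)),("scene",S,(100,130,420,330))):
    print(nm,"orange",blobs(I,(3,190,150),(14,255,255),30,roi))
rt=(355,195,420,255);rs=(110,195,200,280)
for c,lo,hi in(("red",(0,150,60),(5,255,255)),("blue",(95,100,40),(125,255,255)),("green",(50,100,30),(85,255,255)),("yel",(24,150,100),(34,255,255))):
    print(c,"T",blobs(T,lo,hi,2,rt),"S",blobs(S,lo,hi,2,rs))
for n,u,v,z in(("capT",214,221,.121),("mid",285,244,.005),("small",334,275,.005),("big",230,289,.005),("pad",274,185,.01),("stand",387,224,.045),("ink",187,183,.06),("bell",404,173,.03)):
    print(n,ray(t['K'],t['E'],u,v,z).round(4))
a=cv2.resize(T[155:255,190:310],None,fx=4,fy=4,interpolation=2)[:,:,::-1]
b=cv2.resize(T[190:260,350:430],None,fx=4,fy=4,interpolation=2)[:,:,::-1]
c=np.zeros((400,800,3),np.uint8);c[:,:480]=a;c[:280,480:]=b
cv2.imwrite('pics/crop1.png',c)
E
```

```text
top orange []
scene orange [([344.7, 165.7], [333, 160, 24, 13, 232])]
red T [([407.5, 233.0], [406, 233, 4, 1, 4])] S [([126.0, 217.0], [126, 216, 1, 3, 3]), ([127.0, 220.5], [127, 220, 1, 2, 2]), ([128.0, 223.5], [128, 223, 1, 2, 2]), ([129.0, 226.5], [129, 226, 1, 2, 2])]
blue T [([384.5, 236.9], [383, 236, 4, 3, 8])] S [([154.9, 209.4], [153, 202, 5, 15, 29])]
green T [([401.4, 209.4], [400, 208, 4, 3, 8])] S [([141.6, 237.9], [139, 231, 7, 15, 55])]
yel T [] S []
capT [0.507  0.2263 0.121 ]
mid [0.4415 0.0313 0.005 ]
small [ 0.3487 -0.1139  0.005 ]
big [0.3089 0.1957 0.005 ]
pad [0.6183 0.0632 0.01  ]
stand [ 0.4983 -0.2648  0.045 ]
ink [0.6197 0.3138 0.06  ]
bell [ 0.6491 -0.3213  0.03  ]
```

View pics/crop1.png

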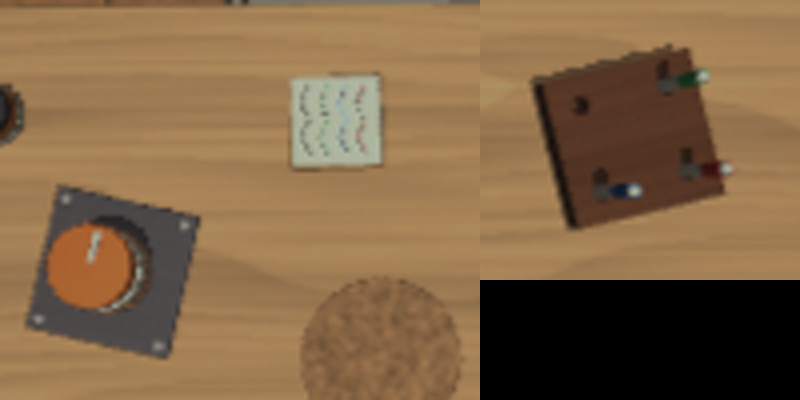

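Crop: cap centre is at about top px (212.8,221.8) and radius 10.7 px, which fits 58 mm at z=0.121. The pad is at (274,185.2), nearly square to the axes. The middle mat is at (285.3,244.3), 40 px across, which fits 120 mm. The stand holds green, red and blue markers; the hole at crop (581,105) is empty.

```bash
cat >> h.py <<'E'
def st():
    from station import readout
    s=readout.state();M=R.from_quat(s['ee_rot']).as_matrix();return s,M
def go(p=None,th=None,tilt=True):
    """print remaining shift in tool units, and yaw in 8-degree units (+ = about tool z)"""
    s,M=st();t=s['tool_pos'];th0=np.degrees(np.arctan2(M[1,0],M[0,0]))
    print('t %.1f tcp'%s['clock'],t.round(4),'th %.1f'%th0,'zaxis',M[:,2].round(3),'q',s['q'].round(2),'F',s['wrist_force'].round(1),'gap %.4f'%s['finger_gap'])
    if p is not None:
        u=M.T@(np.asarray(p)-t)/.03;print('units',u.round(2),'/n',[(n,(u/n).round(3).tolist()) for n in(1,2,4,8,16)])
    if th is not None: print('rz units',round(-(((th-th0+180)%360)-180)/8,2))
    Rd=M.T@R.from_euler('z',np.arctan2(M[1,0],M[0,0])).as_matrix()@np.diag([1,-1,-1]);print('level dr',(np.degrees(R.from_matrix(Rd).as_rotvec())/8).round(3))
E
python3 - <<'E'
from h import *
t=np.load('pics/top0.npz');s=np.load('pics/scene0.npz');K,E=t['K'],t['E']
print('cap',ray(K,E,212.8,221.8,.121),'pot from plate',ray(K,E,218.4,222.9,.006))
print('cap scene',ray(s['K'],s['E'],344.7,165.7,.121))
print('mid',ray(K,E,285.3,244.3,.005))
c=lambda u,v:(350+(u-480)/4,190+v/4)
for n,u,v in(('none',581,105),('green',664,76),('red',689,162),('blue',601,187)): print(n,'hole',ray(K,E,*c(u,v),.045).round(4))
for n,u,v in(('green',704,76),('red',725,170),('blue',634,190)): print(n,'top',ray(K,E,*c(u,v),.143).round(4))
q=[ray(K,E,*c(u,v),.045) for u,v in((543,80),(688,48),(724,190),(578,226))];print('stand',np.mean(q,0).round(4),np.array(q).round(3).tolist())
for u,v in((248,86),(351,86)):print('bin',ray(K,E,u,v,-.049).round(3))
go(ray(K,E,212.8,221.8,.121)+[0,0,.119],-23)
E
```

```text
cap [0.5047897 0.2295559 0.121    ] pot from plate [0.50572822 0.23041899 0.006     ]
cap scene [0.50764209 0.23481782 0.121     ]
mid [0.44062277 0.03037902 0.005     ]
none hole [ 0.521  -0.2311  0.045 ]
green hole [ 0.5418 -0.2917  0.045 ]
red hole [ 0.4792 -0.3086  0.045 ]
blue hole [ 0.4615 -0.2446  0.045 ]
green top [ 0.5354 -0.2932  0.143 ]
red top [ 0.4722 -0.306   0.143 ]
blue top [ 0.4592 -0.2448  0.143 ]
stand [ 0.4984 -0.2686  0.045 ] [[0.539, -0.204, 0.045], [0.562, -0.31, 0.045], [0.459, -0.333, 0.045], [0.433, -0.227, 0.045]]
bin [ 0.941  0.145 -0.049]
bin [ 0.939 -0.181 -0.049]
t 0.1 tcp [0.2564 0.6243 0.2447] th 157.7 zaxis [-0.    -0.001 -1.   ] q [ 1.14  0.12  1.44  0.    1.58 -0.04] F [-0.1  0.1 -0.6] gap 0.0855
units [-12.66  -9.02   0.17] /n [(1, [-12.656, -9.025, 0.166]), (2, [-6.328, -4.512, 0.083]), (4, [-3.164, -2.256, 0.041]), (8, [-1.582, -1.128, 0.021]), (16, [-0.791, -0.564, 0.01])]
rz units -22.42
level dr [-0.006 -0.     0.   ]
```

Request:
apply_moves([
  {"hand": 1,"linear": [-0.8,-0.57,0],"dr": [0,0,0]},
  {"hand": 1,"linear": [-0.8,-0.57,0],"dr": [0,0,0]},
  {"hand": 1,"linear": [-0.8,-0.57,0],"dr": [0,0,0]},
  {"hand": 1,"linear": [-0.8,-0.57,0],"dr": [0,0,0]},
  {"hand": 1,"linear": [-0.8,-0.57,0],"dr": [0,0,0]},
  {"hand": 1,"linear": [-0.8,-0.57,0],"dr": [0,0,0]},
  {"hand": 1,"linear": [-0.8,-0.57,0],"dr": [0,0,0]},
  {"hand": 1,"linear": [-0.8,-0.57,0],"dr": [0,0,0]},
], force=40)

```text
clock: 0.95
tool_pos: [0.3838, 0.4193, 0.2417]
ee_rot: [0.191, 0.982, -0.002, -0.001]
wrist_force: [0.5, 0.2, 1.1]
finger_gap: 0.0853
```

Request:
apply_moves([
  {"hand": 1,"linear": [-0.8,-0.57,0],"dr": [0,0,0]},
  {"hand": 1,"linear": [-0.8,-0.57,0],"dr": [0,0,0]},
  {"hand": 1,"linear": [-0.8,-0.57,0],"dr": [0,0,0]},
  {"hand": 1,"linear": [-0.8,-0.57,0],"dr": [0,0,0]},
  {"hand": 1,"linear": [-0.8,-0.57,0],"dr": [0,0,0]},
  {"hand": 1,"linear": [-0.8,-0.57,0],"dr": [0,0,0]},
  {"hand": 1,"linear": [-0.8,-0.57,0],"dr": [0,0,0]},
  {"hand": 1,"linear": [0,0,0],"dr": [0,0,0]},
])

```text
clock: 1.75
tool_pos: [0.4988, 0.2347, 0.2408]
ee_rot: [0.192, 0.981, -0.003, -0.002]
wrist_force: [0.7, 0.0, 0.1]
finger_gap: 0.0855
```

Request:
apply_moves([
  {"hand": 1,"linear": [0,0,0],"dr": [0,0,1]},
  {"hand": 1,"linear": [0,0,0],"dr": [0,0,1]},
  {"hand": 1,"linear": [0,0,0],"dr": [0,0,1]},
  {"hand": 1,"linear": [0,0,0],"dr": [0,0,1]},
  {"hand": 1,"linear": [0,0,0],"dr": [0,0,1]},
  {"hand": 1,"linear": [0,0,0],"dr": [0,0,1]},
  {"hand": 1,"linear": [0,0,0],"dr": [0,0,1]},
  {"hand": 1,"linear": [0,0,0],"dr": [0,0,1]},
])

```text
clock: 2.55
tool_pos: [0.4972, 0.236, 0.2392]
ee_rot: [0.698, 0.716, -0.005, -0.001]
wrist_force: [0.1, -1.3, 0.0]
finger_gap: 0.0856
```

Request:
apply_moves([
  {"hand": 1,"linear": [0,0,0],"dr": [0,0,1]},
  {"hand": 1,"linear": [0,0,0],"dr": [0,0,1]},
  {"hand": 1,"linear": [0,0,0],"dr": [0,0,1]},
  {"hand": 1,"linear": [0,0,0],"dr": [0,0,1]},
  {"hand": 1,"linear": [0,0,0],"dr": [0,0,1]},
  {"hand": 1,"linear": [0,0,0],"dr": [0,0,1]},
  {"hand": 1,"linear": [0,0,0],"dr": [0,0,1]},
  {"hand": 1,"linear": [0,0,0],"dr": [0,0,0]},
])

```text
clock: 3.35
tool_pos: [0.4947, 0.2391, 0.2377]
ee_rot: [0.959, 0.284, -0.006, 0.001]
wrist_force: [-0.0, 0.1, -0.7]
finger_gap: 0.0852
```

Request:
apply_moves([
  {"hand": 1,"linear": [0,0,0],"dr": [0,0,1]},
  {"hand": 1,"linear": [0,0,0],"dr": [0,0,1]},
  {"hand": 1,"linear": [0,0,0],"dr": [0,0,1]},
  {"hand": 1,"linear": [0,0,0],"dr": [0,0,1]},
  {"hand": 1,"linear": [0,0,0],"dr": [0,0,1]},
  {"hand": 1,"linear": [0,0,0],"dr": [0,0,1]},
  {"hand": 1,"linear": [0,0,0],"dr": [0,0,1]},
  {"hand": 1,"linear": [0,0,0],"dr": [0,0,0]},
])

```text
clock: 4.15
tool_pos: [0.493, 0.2412, 0.2367]
ee_rot: [0.98, -0.199, -0.005, 0.004]
wrist_force: [0.4, 0.3, 0.5]
finger_gap: 0.0855
```

Run:
```python
from h import *
I,K,E=grab('wrist','w1')
print(blobs(I,(3,150,60),(16,255,255),300))
print('cap px pred',proj(K,E,[.505,.230,.121]))
go([.505,.230,.145])
```

```text
[([89.5, 26.8], [0, 0, 177, 94, 5252]), ([390.9, 31.8], [353, 0, 85, 55, 522]), ([509.6, 9.3], [489, 0, 48, 25, 313]), ([341.2, 188.4], [0, 12, 560, 336, 52857]), ([210.4, 51.1], [176, 38, 61, 26, 331]), ([549.1, 183.5], [520, 140, 40, 88, 659]), ([43.6, 207.5], [13, 192, 66, 35, 428]), ([11.6, 364.9], [0, 326, 44, 67, 845]), ([434.5, 405.8], [421, 382, 28, 38, 507])]
cap px pred [288.57117072 188.6868562 ]
t 4.2 tcp [0.493  0.2412 0.2368] th -22.6 zaxis [-0.012 -0.006 -1.   ] q [ 0.41 -0.15  1.72 -0.    1.59  2.37] F [ 0.1 -0.2  0.4] gap 0.0853
units [0.54 0.16 3.06] /n [(1, [0.54, 0.161, 3.056]), (2, [0.27, 0.081, 1.528]), (4, [0.135, 0.04, 0.764]), (8, [0.068, 0.02, 0.382]), (16, [0.034, 0.01, 0.191])]
level dr [0.071 0.062 0.   ]
```

View pics/w1.png

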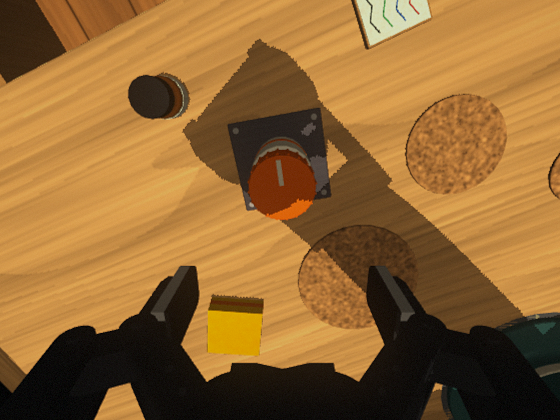

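Wrist picture: cap top is centred near (282.5,185), with its line from (278,160) to (282,187). I predicted (288.6,188.7). Ink is at (152,97), notes at (236,325) and the middle mat at (456,144).

Run:
```python
from h import *
I,K,E=grab('wrist','w1b')
h=cv2.cvtColor(I,cv2.COLOR_RGB2HSV);m=cv2.inRange(h,np.array((3,200,90)),np.array((12,255,255)));m[:130]=0;m[240:]=0;m[:,:230]=0;m[:,335:]=0
c=max(cv2.findContours(m,0,1)[0],key=cv2.contourArea);(x,y),r=cv2.minEnclosingCircle(c);print('circ',x,y,r,cv2.boundingRect(c))
for u,v in((282.5,185),(282,187),(x,y)):print(ray(K,E,u,v,.121))
print('r exp',297.7*.029/(E[2,3]-.121))
```

```text
circ 281.7725830078125 185.78176879882812 34.34037399291992 (248, 153, 69, 67)
[0.51004921 0.2335559  0.121     ]
[0.50859386 0.2346238  0.121     ]
[0.50965606 0.23438779 0.121     ]
r exp 35.499229775984425
```

Request:
apply_moves([
  {"hand": 1,"linear": [0.1,0.03,0.35],"dr": [0.07,0.06,0]},
  {"hand": 1,"linear": [0.1,0.02,0.35],"dr": [0,0,0]},
  {"hand": 1,"linear": [0.1,0.02,0.35],"dr": [0,0,0]},
  {"hand": 1,"linear": [0.1,0.02,0.35],"dr": [0,0,0]},
  {"hand": 1,"linear": [0.1,0.02,0.35],"dr": [0,0,0]},
  {"hand": 1,"linear": [0.1,0.02,0.35],"dr": [0,0,0]},
  {"hand": 1,"linear": [0,0,0.3],"dr": [0,0,0]},
  {"hand": 1,"linear": [0,0,0],"dr": [0,0,0]},
])

```text
clock: 5.05
tool_pos: [0.5089, 0.2293, 0.1562]
ee_rot: [0.982, -0.19, -0.001, 0.0]
wrist_force: [0.6, -0.6, 0.4]
finger_gap: 0.0854
```

Run:
```python
from h import *
I,K,E=grab('wrist','w2')
h=cv2.cvtColor(I,cv2.COLOR_RGB2HSV);m=cv2.inRange(h,np.array((3,200,90)),np.array((12,255,255)));m[:100]=0;m[330:]=0;m[:,:200]=0;m[:,370:]=0
c=max(cv2.findContours(m,0,1)[0],key=cv2.contourArea);(x,y),r=cv2.minEnclosingCircle(c);print('circ',x,y,r,cv2.boundingRect(c),'exp',297.7*.029/(E[2,3]-.121))
p=ray(K,E,x,y,.121);print(p);go([p[0],p[1],.104])
```

```text
circ 275.94970703125 249.54437255859375 47.70515060424805 (229, 208, 95, 84) exp 52.87539717199161
[0.51107165 0.23341494 0.121     ]
t 5.1 tcp [0.5091 0.2294 0.157 ] th -21.9 zaxis [-0.001 -0.    -1.   ] q [ 0.38 -0.1   1.8   0.    1.44  2.33] F [ 0.1  0.1 -0.3] gap 0.0855
units [ 0.01 -0.15  1.77] /n [(1, [0.014, -0.15, 1.766]), (2, [0.007, -0.075, 0.883]), (4, [0.004, -0.037, 0.442]), (8, [0.002, -0.019, 0.221]), (16, [0.001, -0.009, 0.11])]
level dr [0.005 0.007 0.   ]
```

View pics/w2.png

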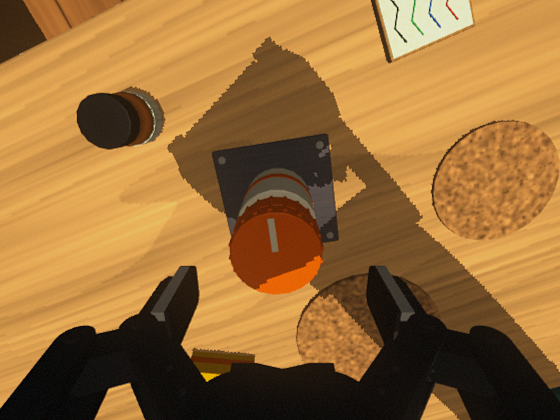

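The wrist view shows the cap top centred at about (276,251), about 3–4 mm off the jaw mid-plane. I'll correct that and descend.

Request:
apply_moves([
  {"hand": 1,"linear": [0,-0.07,0.1],"dr": [0,0,0]},
  {"hand": 1,"linear": [0,-0.07,0.3],"dr": [0,0,0]},
  {"hand": 1,"linear": [0,0,0.3],"dr": [0,0,0]},
  {"hand": 1,"linear": [0,0,0.3],"dr": [0,0,0]},
  {"hand": 1,"linear": [0,0,0.3],"dr": [0,0,0]},
  {"hand": 1,"linear": [0,0,0.3],"dr": [0,0,0]},
  {"hand": 1,"linear": [0,0,0.2],"dr": [0,0,0]},
  {"hand": 1,"linear": [0,0,0],"dr": [0,0,0]},
])

```text
clock: 5.9
tool_pos: [0.5108, 0.2341, 0.0989]
ee_rot: [0.982, -0.189, -0.0, -0.0]
wrist_force: [-0.1, 0.6, 0.1]
finger_gap: 0.0852
```

Run:
```python
from h import *
go([.51,.2335,.105])
```

```text
t 5.9 tcp [0.5108 0.2341 0.0989] th -21.8 zaxis [-0.  0. -1.] q [ 0.38 -0.05  1.85  0.    1.34  2.34] F [-0.1  0.6  0.1] gap 0.0852
units [-0.02  0.03 -0.2 ] /n [(1, [-0.016, 0.028, -0.203]), (2, [-0.008, 0.014, -0.102]), (4, [-0.004, 0.007, -0.051]), (8, [-0.002, 0.003, -0.025]), (16, [-0.001, 0.002, -0.013])]
level dr [-0.001  0.001 -0.   ]
```

Request:
apply_moves([
  {"hand": 1,"linear": [0,0,-0.2],"dr": [0,0,0]},
  {"hand": 0.5,"linear": [0,0,0],"dr": [0,0,0]},
  {"hand": 0.3,"linear": [0,0,0],"dr": [0,0,0]},
  {"hand": -1,"linear": [0,0,0],"dr": [0,0,0]},
  {"hand": -1,"linear": [0,0,0],"dr": [0,0,0]},
  {"hand": -1,"linear": [0,0,0],"dr": [0,0,0]},
  {"hand": -1,"linear": [0,0,0],"dr": [0,0,0]},
  {"hand": -1,"linear": [0,0,0],"dr": [0,0,0]},
], force=40)

```text
clock: 6.7
tool_pos: [0.5111, 0.2336, 0.1072]
ee_rot: [0.982, -0.19, 0.001, 0.0]
wrist_force: [-0.6, -1.0, -0.3]
finger_gap: 0.0569
```

Run:
```python
from h import *
go([.51,.2335,.105])
```

```text
t 6.7 tcp [0.5111 0.2336 0.1072] th -21.9 zaxis [ 0.001 -0.    -1.   ] q [ 0.38 -0.06  1.85 -0.    1.35  2.34] F [-0.6 -1.  -0.3] gap 0.0569
units [-0.03  0.02  0.07] /n [(1, [-0.031, 0.017, 0.073]), (2, [-0.016, 0.008, 0.037]), (4, [-0.008, 0.004, 0.018]), (8, [-0.004, 0.002, 0.009]), (16, [-0.002, 0.001, 0.005])]
level dr [ 0.    -0.008 -0.   ]
```

Request:
apply_moves([
  {"hand": -1,"linear": [0,0,-0.012],"dr": [0,0,-0.5]},
  {"hand": -1,"linear": [0,0,-0.012],"dr": [0,0,-1]},
  {"hand": -1,"linear": [0,0,-0.012],"dr": [0,0,-1]},
  {"hand": -1,"linear": [0,0,-0.012],"dr": [0,0,-1]},
  {"hand": -1,"linear": [0,0,-0.012],"dr": [0,0,-1]},
  {"hand": -1,"linear": [0,0,-0.012],"dr": [0,0,-1]},
  {"hand": -1,"linear": [0,0,-0.012],"dr": [0,0,-1]},
  {"hand": -1,"linear": [0,0,-0.012],"dr": [0,0,-1]},
])

```text
clock: 7.5
tool_pos: [0.5109, 0.2375, 0.1097]
ee_rot: [0.939, 0.345, 0.002, -0.003]
wrist_force: [-2.2, 6.9, -1.4]
finger_gap: 0.0569
```

Run:
```python
from h import *
go([.511,.2336,.1072]);grab('wrist','w3')
```

```text
t 7.5 tcp [0.5109 0.2375 0.1097] th 40.4 zaxis [ 0.001  0.008 -1.   ] q [ 0.39 -0.06  1.84  0.01  1.35  1.25] F [-2.2  6.9 -1.4] gap 0.0569
units [-0.08  0.1   0.08] /n [(1, [-0.083, 0.1, 0.082]), (2, [-0.042, 0.05, 0.041]), (4, [-0.021, 0.025, 0.02]), (8, [-0.01, 0.013, 0.01]), (16, [-0.005, 0.006, 0.005])]
level dr [-0.037 -0.045  0.   ]
```

View pics/w3.png

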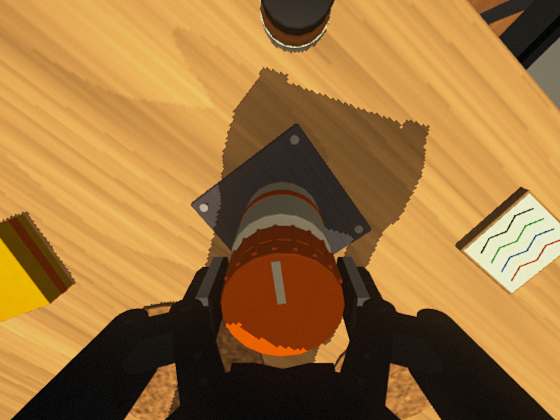

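The line keeps its direction in the picture, at (279,282), so the cap is turning with the gripper. The force is about 7 N because the grip is about 4 mm off the axis along tool x, so I'll add a small orbit term.

Request:
apply_moves([
  {"hand": -1,"linear": [0,-0.017,-0.011],"dr": [0,0,-1]},
  {"hand": -1,"linear": [0,-0.017,-0.011],"dr": [0,0,-1]},
  {"hand": -1,"linear": [0,-0.017,-0.011],"dr": [0,0,-1]},
  {"hand": -1,"linear": [0,-0.017,-0.011],"dr": [0,0,-1]},
  {"hand": -1,"linear": [0,-0.017,-0.011],"dr": [0,0,-1]},
  {"hand": -1,"linear": [0,-0.017,-0.011],"dr": [0,0,-1]},
  {"hand": -1,"linear": [0,-0.017,-0.011],"dr": [0,0,-1]},
  {"hand": -1,"linear": [0,-0.017,-0.011],"dr": [0,0,-1]},
])

```text
clock: 8.35
tool_pos: [0.5055, 0.24, 0.1117]
ee_rot: [0.594, 0.805, 0.003, -0.004]
wrist_force: [-3.6, -0.9, -0.9]
finger_gap: 0.0572
```

Request:
apply_moves([
  {"hand": -1,"linear": [0,-0.017,-0.011],"dr": [0,0,-1]},
  {"hand": -1,"linear": [0,-0.017,-0.011],"dr": [0,0,-1]},
  {"hand": -1,"linear": [0,-0.017,-0.011],"dr": [0,0,-1]},
  {"hand": -1,"linear": [0,-0.017,-0.011],"dr": [0,0,-1]},
  {"hand": -1,"linear": [0,-0.017,-0.011],"dr": [0,0,-1]},
  {"hand": -1,"linear": [0,-0.017,-0.011],"dr": [0,0,-1]},
  {"hand": -1,"linear": [0,-0.017,-0.011],"dr": [0,0,-1]},
  {"hand": -1,"linear": [0,-0.017,-0.011],"dr": [0,0,-1]},
])

```text
clock: 9.15
tool_pos: [0.5016, 0.2363, 0.1141]
ee_rot: [0.053, 0.999, 0.003, -0.003]
wrist_force: [-3.3, -5.8, 0.5]
finger_gap: 0.0569
```

Run:
```python
from h import *
go([.508,.2356,.11]);
```

```text
t 9.2 tcp [0.5016 0.2363 0.1141] th 173.9 zaxis [-0.006  0.007 -1.   ] q [ 0.39 -0.08  1.85  0.01  1.37 -1.08] F [-3.3 -5.8  0.5] gap 0.0569
units [-0.22 -0.    0.14] /n [(1, [-0.217, -0.001, 0.136]), (2, [-0.109, -0.001, 0.068]), (4, [-0.054, -0.0, 0.034]), (8, [-0.027, -0.0, 0.017]), (16, [-0.014, -0.0, 0.009])]
level dr [ 0.042 -0.05  -0.   ]
```

Request:
apply_moves([
  {"hand": -1,"linear": [0,-0.017,-0.015],"dr": [0,0,-1]},
  {"hand": -1,"linear": [0,-0.017,-0.015],"dr": [0,0,-1]},
  {"hand": -1,"linear": [0,-0.017,-0.015],"dr": [0,0,-1]},
  {"hand": -1,"linear": [0,-0.017,-0.015],"dr": [0,0,-1]},
  {"hand": -1,"linear": [0,-0.017,-0.015],"dr": [0,0,-1]},
  {"hand": -1,"linear": [0,-0.017,-0.015],"dr": [0,0,-1]},
  {"hand": -1,"linear": [0,0,-0.05],"dr": [0,0,0]},
  {"hand": -1,"linear": [0,0,-0.05],"dr": [0,0,0]},
])

```text
clock: 9.95
tool_pos: [0.5024, 0.2319, 0.1198]
ee_rot: [-0.373, 0.928, 0.003, -0.003]
wrist_force: [-0.3, 1.5, 0.2]
finger_gap: 0.057
```

Request:
apply_moves([
  {"hand": -1,"linear": [0,0,-0.1],"dr": [0,0,0]},
  {"hand": -1,"linear": [0,0,-0.1],"dr": [0,0,0]},
  {"hand": -1,"linear": [0,0,0],"dr": [0,0,0]},
  {"hand": -1,"linear": [0,0,0],"dr": [0,0,0]},
  {"hand": -1,"linear": [0,0,0],"dr": [0,0,0]},
  {"hand": -1,"linear": [0,0,0],"dr": [0,0,0]},
  {"hand": -1,"linear": [0,0,0],"dr": [0,0,0]},
  {"hand": -1,"linear": [0,0,0],"dr": [0,0,0]},
])

```text
clock: 10.75
tool_pos: [0.5025, 0.2324, 0.1269]
ee_rot: [-0.369, 0.929, 0.003, -0.002]
wrist_force: [-0.1, -0.6, -0.3]
finger_gap: 0.057
```

Run:
```python
from h import *
go([.508,.2356,.22]);
```

```text
t 10.8 tcp [0.5025 0.2324 0.1269] th -136.7 zaxis [-0.006  0.004 -1.   ] q [ 0.38 -0.09  1.84  0.01  1.39 -1.94] F [-0.1 -0.6 -0.3] gap 0.0570
units [-0.2  -0.03 -3.11] /n [(1, [-0.202, -0.025, -3.105]), (2, [-0.101, -0.013, -1.553]), (4, [-0.05, -0.006, -0.776]), (8, [-0.025, -0.003, -0.388]), (16, [-0.013, -0.002, -0.194])]
level dr [ 0.053 -0.011 -0.   ]
```

Run:
```python
from h import *
s,M=st()
for p in([.5025,.2324,.20],[.44,.0313,.20]):
    print((M.T@(np.array(p)-s['tool_pos'])/.03).round(2))
```

```text
[ 0.    0.02 -2.44]
[ 6.12 -3.43 -2.45]
```

Request:
apply_moves([
  {"hand": -1,"linear": [0,0,-0.4],"dr": [0,0,0]},
  {"hand": -1,"linear": [0,0,-0.7],"dr": [0,0,0]},
  {"hand": -1,"linear": [0,0,-0.7],"dr": [0,0,0]},
  {"hand": -1,"linear": [0,0,-0.7],"dr": [0,0,0]},
  {"hand": -1,"linear": [0.5,-0.28,0],"dr": [0,0,0]},
  {"hand": -1,"linear": [0.7,-0.4,0],"dr": [0,0,0]},
  {"hand": -1,"linear": [0.7,-0.4,0],"dr": [0,0,0]},
  {"hand": -1,"linear": [0.7,-0.4,0],"dr": [0,0,0]},
])

```text
clock: 11.55
tool_pos: [0.4752, 0.1439, 0.2079]
ee_rot: [-0.37, 0.929, 0.003, -0.002]
wrist_force: [0.3, -0.4, -1.2]
finger_gap: 0.0566
```

Request:
apply_moves([
  {"hand": -1,"linear": [0.7,-0.4,0],"dr": [0,0,0]},
  {"hand": -1,"linear": [0.7,-0.4,0],"dr": [0,0,0]},
  {"hand": -1,"linear": [0.7,-0.4,0],"dr": [0,0,0]},
  {"hand": -1,"linear": [0.7,-0.4,0],"dr": [0,0,0]},
  {"hand": -1,"linear": [0.7,-0.4,0],"dr": [0.05,-0.01,0]},
  {"hand": -1,"linear": [0.2,-0.1,0],"dr": [0,0,0]},
  {"hand": -1,"linear": [0,0,0],"dr": [0,0,0]},
  {"hand": -1,"linear": [0,0,0],"dr": [0,0,0]},
])

```text
clock: 12.35
tool_pos: [0.4322, 0.0126, 0.2073]
ee_rot: [-0.368, 0.93, -0.0, 0.0]
wrist_force: [1.1, -0.1, -0.8]
finger_gap: 0.0569
```

Run:
```python
from h import *
I,K,E=grab('wrist','w4')
go([.44,.0313,.0222])
I2,K2,E2=grab('top')
a=cv2.resize(I[60:420],(480,309));b=cv2.resize(I2[150:270,170:330],(320,240),interpolation=2)
c=np.zeros((309,800,3),np.uint8);c[:,:480]=a;c[:240,480:]=b;cv2.imwrite('pics/v4.png',c[:,:,::-1])
```

```text
t 12.4 tcp [0.4322 0.0128 0.2073] th -136.7 zaxis [ 0.    -0.001 -1.   ] q [-0.03 -0.43  1.98 -0.    1.58 -2.36] F [-0.8  0.  -0.4] gap 0.0571
units [-0.61  0.28  6.17] /n [(1, [-0.614, 0.278, 6.17]), (2, [-0.307, 0.139, 3.085]), (4, [-0.154, 0.069, 1.542]), (8, [-0.077, 0.035, 0.771]), (16, [-0.038, 0.017, 0.386])]
level dr [-0.006 -0.003  0.   ]
```

View pics/v4.png

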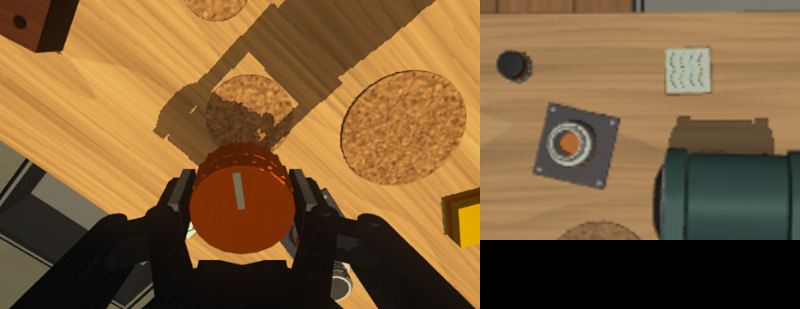

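The cap is held and the pot is open, its mouth at top px about (215,221.5). In the wrist view the small mat is at full px (291.7,191.6), so I'll check it against the top-camera position.

Run:
```python
from h import *
I,K,E=grab('wrist')
print('small mat wrist',ray(K,E,291.7,191.6,.005),'vs top .3487 -.1139')
print('big mat wrist',ray(K,E,403.5*1.1667,60+127*1.165,.005),'vs top .3089 .1957')
t=np.load('pics/top0.npz');print('mouth',ray(t['K'],t['E'],215,221.5,.107))
go([.441,.032,.06])
```

```text
small mat wrist [0.43483967 0.02958032 0.005     ] vs top .3487 -.1139
big mat wrist [0.30488589 0.19705122 0.005     ] vs top .3089 .1957
mouth [0.5061133  0.22560965 0.107     ]
t 12.5 tcp [0.4324 0.013  0.2072] th -136.7 zaxis [ 0.    -0.001 -1.   ] q [-0.03 -0.42  1.98 -0.    1.58 -2.36] F [ 0.6 -0.4 -0.6] gap 0.0569
units [-0.65  0.27  4.91] /n [(1, [-0.647, 0.268, 4.907]), (2, [-0.324, 0.134, 2.453]), (4, [-0.162, 0.067, 1.227]), (8, [-0.081, 0.033, 0.613]), (16, [-0.04, 0.017, 0.307])]
level dr [-0.005 -0.004  0.   ]
```

Request:
apply_moves([
  {"hand": -1,"linear": [-0.25,0.15,0.3],"dr": [0,0,0]},
  {"hand": -1,"linear": [-0.2,0.13,0.8],"dr": [0,0,0]},
  {"hand": -1,"linear": [0,0,0.8],"dr": [0,0,0]},
  {"hand": -1,"linear": [0,0,0.8],"dr": [0,0,0]},
  {"hand": -1,"linear": [0,0,0.8],"dr": [0,0,0]},
  {"hand": -1,"linear": [0,0,0.8],"dr": [0,0,0]},
  {"hand": -1,"linear": [0,0,0.4],"dr": [0,0,0]},
  {"hand": -1,"linear": [0,0,0.1],"dr": [0,0,0]},
])

```text
clock: 13.3
tool_pos: [0.437, 0.036, 0.054]
ee_rot: [-0.372, 0.928, 0.001, -0.001]
wrist_force: [0.6, -0.2, 0.4]
finger_gap: 0.057
```

Run:
```python
from h import *
go([.4365,.0285,.0232])
```

```text
t 13.3 tcp [0.437 0.036 0.054] th -136.3 zaxis [-0.002  0.    -1.   ] q [ 0.02 -0.3   2.15  0.    1.3  -2.31] F [ 0.6 -0.2  0.4] gap 0.0570
units [ 0.18 -0.17  1.03] /n [(1, [0.183, -0.172, 1.028]), (2, [0.091, -0.086, 0.514]), (4, [0.046, -0.043, 0.257]), (8, [0.023, -0.021, 0.128]), (16, [0.011, -0.011, 0.064])]
level dr [ 0.011 -0.007 -0.   ]
```

Request:
apply_moves([
  {"hand": -1,"linear": [0.1,-0.1,0.2],"dr": [0,0,0]},
  {"hand": -1,"linear": [0.07,-0.07,0.2],"dr": [0,0,0]},
  {"hand": -1,"linear": [0,0,0.2],"dr": [0,0,0]},
  {"hand": -1,"linear": [0,0,0.15],"dr": [0,0,0]},
  {"hand": -1,"linear": [0,0,0.1],"dr": [0,0,0]},
  {"hand": -1,"linear": [0,0,0],"dr": [0,0,0]},
  {"hand": -1,"linear": [0,0,0],"dr": [0,0,0]},
  {"hand": -1,"linear": [0,0,0],"dr": [0,0,0]},
])

```text
clock: 14.1
tool_pos: [0.4384, 0.0286, 0.0292]
ee_rot: [-0.372, 0.928, -0.0, 0.001]
wrist_force: [0.5, 0.5, -0.6]
finger_gap: 0.057
```

Run:
```python
from h import *
go([.4365,.0285,.0232])
```

```text
t 14.1 tcp [0.4384 0.0286 0.0292] th -136.3 zaxis [ 0.002  0.001 -1.   ] q [ 0.01 -0.27  2.17  0.    1.24 -2.33] F [ 0.5  0.5 -0.6] gap 0.0570
units [0.05 0.04 0.2 ] /n [(1, [0.049, 0.043, 0.198]), (2, [0.025, 0.022, 0.099]), (4, [0.012, 0.011, 0.05]), (8, [0.006, 0.005, 0.025]), (16, [0.003, 0.003, 0.012])]
level dr [-0.007  0.013 -0.   ]
```

Request:
apply_moves([
  {"hand": -1,"linear": [0,0,0.05],"dr": [0,0,0]},
  {"hand": -1,"linear": [0,0,0.05],"dr": [0,0,0]},
  {"hand": -1,"linear": [0,0,0.05],"dr": [0,0,0]},
  {"hand": -1,"linear": [0,0,0.04],"dr": [0,0,0]},
  {"hand": -1,"linear": [0,0,0],"dr": [0,0,0]},
  {"hand": -1,"linear": [0,0,0],"dr": [0,0,0]},
  {"hand": -1,"linear": [0,0,0],"dr": [0,0,0]},
  {"hand": -1,"linear": [0,0,0],"dr": [0,0,0]},
])

```text
clock: 14.9
tool_pos: [0.4387, 0.0287, 0.0234]
ee_rot: [-0.372, 0.928, -0.0, 0.001]
wrist_force: [0.9, -1.2, -0.7]
finger_gap: 0.057
```

Run:
```python
from h import *
go()
```

```text
t 14.9 tcp [0.4387 0.0287 0.0234] th -136.3 zaxis [ 0.003  0.001 -1.   ] q [ 0.01 -0.26  2.17  0.    1.23 -2.33] F [ 0.9 -1.2 -0.7] gap 0.0570
level dr [-0.01   0.016 -0.   ]
```

Next it goes down another 2 mm at most, then releases and rises.

Request:
apply_moves([
  {"hand": -1,"linear": [0,0,0.03],"dr": [0,0,0]},
  {"hand": -1,"linear": [0,0,0.03],"dr": [0,0,0]},
  {"hand": -1,"linear": [0,0,0],"dr": [0,0,0]},
  {"hand": -1,"linear": [0,0,0],"dr": [0,0,0]},
  {"hand": 0.4,"linear": [0,0,0],"dr": [0,0,0]},
  {"hand": 0.5,"linear": [0,0,0],"dr": [0,0,0]},
  {"hand": 1,"linear": [0,0,0],"dr": [0,0,0]},
  {"hand": 1,"linear": [0,0,0],"dr": [0,0,0]},
])

```text
clock: 15.7
tool_pos: [0.4389, 0.0287, 0.0217]
ee_rot: [-0.372, 0.928, -0.0, 0.002]
wrist_force: [-0.0, 0.1, -0.3]
finger_gap: 0.0857
```

Request:
apply_moves([
  {"hand": 1,"linear": [0,0,0],"dr": [0,0,0]},
  {"hand": 1,"linear": [0,0,0],"dr": [0,0,0]},
  {"hand": 1,"linear": [0,0,-0.2],"dr": [0,0,0]},
  {"hand": 1,"linear": [0,0,-0.8],"dr": [0,0,0]},
  {"hand": 1,"linear": [0,0,-1],"dr": [0,0,0]},
  {"hand": 1,"linear": [0,0,-1],"dr": [0,0,0]},
  {"hand": 1,"linear": [0,0,-1],"dr": [0,0,0]},
  {"hand": 1,"linear": [0,0,-1],"dr": [0,0,0]},
])

```text
clock: 16.5
tool_pos: [0.4361, 0.0286, 0.1749]
ee_rot: [-0.372, 0.928, 0.001, -0.002]
wrist_force: [0.6, 0.5, 0.1]
finger_gap: 0.0855
```

Run:
```python
from h import *
I,K,E=grab('wrist','w5')
go()
```

```text
t 16.6 tcp [0.4376 0.0286 0.1803] th -136.3 zaxis [ 0.002  0.001 -1.   ] q [ 0.01 -0.4   2.01  0.    1.53 -2.33] F [1.1 0.4 6.5] gap 0.0852
level dr [-0.007  0.014 -0.   ]
```

View pics/w5.png

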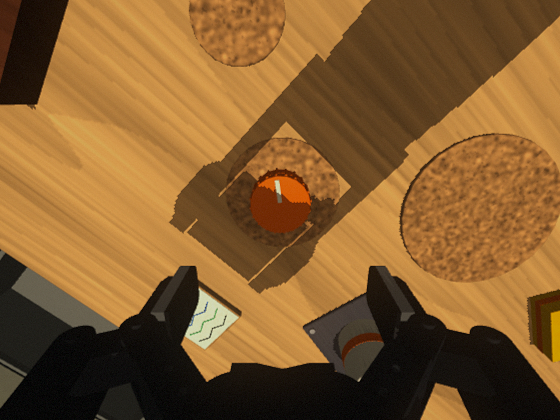

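The cap lies flat at (281,200), wholly on the middle mat, whose centre is about (283,192). Next I'll turn the hand to about 90° yaw and go to the stand.

Request:
apply_moves([
  {"hand": 0,"linear": [0,0,-0.5],"dr": [0,0,1]},
  {"hand": 0,"linear": [0,0,-0.5],"dr": [0,0,1]},
  {"hand": 0,"linear": [0,0,-0.5],"dr": [0,0,1]},
  {"hand": 0,"linear": [0,0,-0.5],"dr": [0,0,1]},
  {"hand": 0,"linear": [0,0,0],"dr": [0,0,1]},
  {"hand": 0,"linear": [0,0,0],"dr": [0,0,1]},
  {"hand": 0,"linear": [0,0,0],"dr": [0,0,1]},
  {"hand": 0,"linear": [0,0,0],"dr": [0,0,1]},
])

```text
clock: 17.35
tool_pos: [0.4374, 0.0285, 0.2486]
ee_rot: [0.197, 0.98, 0.001, 0.005]
wrist_force: [-0.4, -0.4, -0.0]
finger_gap: 0.0429
```

Request:
apply_moves([
  {"hand": 0,"linear": [0,0,0],"dr": [0,0,1]},
  {"hand": 0,"linear": [0,0,0],"dr": [0,0,1]},
  {"hand": 0,"linear": [0,0,0],"dr": [0,0,1]},
  {"hand": 0,"linear": [0,0,0],"dr": [0,0,1]},
  {"hand": 0,"linear": [0,0,0],"dr": [0,0,1]},
  {"hand": 0,"linear": [0,0,0],"dr": [0,0,1]},
  {"hand": 0,"linear": [0,0,0],"dr": [0,0,1]},
  {"hand": 0,"linear": [0,0,0],"dr": [0,0,1]},
])

```text
clock: 18.15
tool_pos: [0.4367, 0.0285, 0.2511]
ee_rot: [0.704, 0.71, 0.004, 0.004]
wrist_force: [-0.7, -0.6, -0.4]
finger_gap: 0.0427
```

Run:
```python
from h import *
go([.46,-.244,.235],90)
```

```text
t 18.1 tcp [0.4367 0.0285 0.2511] th 90.6 zaxis [ 0.012  0.001 -1.   ] q [ 0.01 -0.43  1.92  0.    1.64 -0.  ] F [-0.7 -0.6 -0.4] gap 0.0427
units [-9.09  0.68  0.54] /n [(1, [-9.092, 0.684, 0.539]), (2, [-4.546, 0.342, 0.269]), (4, [-2.273, 0.171, 0.135]), (8, [-1.136, 0.085, 0.067]), (16, [-0.568, 0.043, 0.034])]
rz units 0.07
level dr [ 0.086 -0.004 -0.   ]
```

Request:
apply_moves([
  {"hand": 0,"linear": [-0.5,0.05,0],"dr": [0.08,0,0.07]},
  {"hand": 0,"linear": [-1,0.08,0],"dr": [0,0,0]},
  {"hand": 0,"linear": [-1,0.08,0],"dr": [0,0,0]},
  {"hand": 0,"linear": [-1,0.08,0],"dr": [0,0,0]},
  {"hand": 0,"linear": [-1,0.08,0],"dr": [0,0,0]},
  {"hand": 0,"linear": [-1,0.08,0],"dr": [0,0,0]},
  {"hand": 0,"linear": [-1,0.08,0],"dr": [0,0,0]},
  {"hand": 0,"linear": [-1,0.08,0],"dr": [0,0,0]},
])

```text
clock: 18.95
tool_pos: [0.4534, -0.202, 0.254]
ee_rot: [0.708, 0.706, 0.002, 0.001]
wrist_force: [0.9, 0.1, 0.6]
finger_gap: 0.0427
```

Request:
apply_moves([
  {"hand": 0,"linear": [-1,0.08,0],"dr": [0,0,0]},
  {"hand": 0,"linear": [-0.5,0.08,0],"dr": [0,0,0]},
  {"hand": 0,"linear": [0,0,0],"dr": [0,0,0]},
  {"hand": 0,"linear": [0,0,0],"dr": [0,0,0]},
  {"hand": 0,"linear": [0,0,0],"dr": [0,0,0]},
  {"hand": 0,"linear": [0,0,0],"dr": [0,0,0]},
  {"hand": 0,"linear": [0,0,0],"dr": [0,0,0]},
  {"hand": 0,"linear": [0,0,0],"dr": [0,0,0]},
])

```text
clock: 19.75
tool_pos: [0.458, -0.2479, 0.2548]
ee_rot: [0.708, 0.706, 0.002, 0.001]
wrist_force: [-0.4, -0.1, -0.6]
finger_gap: 0.0427
```

Run:
```python
from h import *
I,K,E=grab('wrist','w6')
go([.46,-.244,.20],90)
for p in ([.4603,-.2442,.143],[.474,-.3067,.143],[.5365,-.293,.143],[.4603,-.2442,.045],[.474,-.3067,.045],[.5365,-.293,.045]): print(p,proj(K,E,p).round(1))
```

```text
t 19.8 tcp [ 0.458  -0.2479  0.2548] th 89.9 zaxis [ 0.005  0.001 -1.   ] q [-0.55 -0.23  1.76  0.    1.61 -0.54] F [ 0.3 -0.   0.2] gap 0.0429
units [0.13 0.06 1.83] /n [(1, [0.129, 0.057, 1.827]), (2, [0.065, 0.028, 0.914]), (4, [0.032, 0.014, 0.457]), (8, [0.016, 0.007, 0.228]), (16, [0.008, 0.004, 0.114])]
rz units -0.02
level dr [ 0.035 -0.006 -0.   ]
[0.4603, -0.2442, 0.143] [283.2 204.2]
[0.474, -0.3067, 0.143] [298.3 268.5]
[0.5365, -0.293, 0.143] [367.5 254.8]
[0.4603, -0.2442, 0.045] [282.5 177.2]
[0.474, -0.3067, 0.045] [293.8 226.8]
[0.5365, -0.293, 0.045] [345.3 216.1]
```

View pics/w6.png

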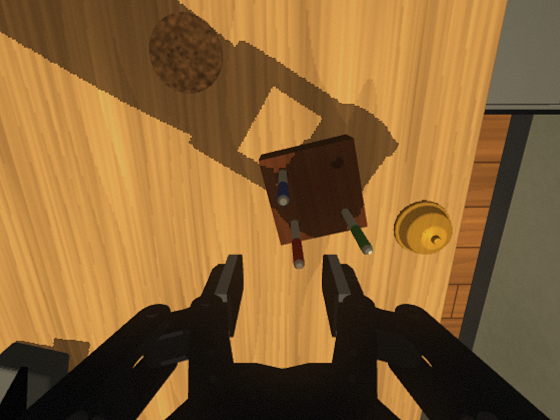

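Wrist picture: marker tops are blue (283,201), red (299,264) and green (369,251), each 3–4 px above prediction, so I shift y by +3 mm. Blue goes first.

Request:
apply_moves([
  {"hand": 0,"linear": [0.13,0.04,0.4],"dr": [0.03,0,0]},
  {"hand": 0,"linear": [0.1,0.04,0.7],"dr": [0,0,0]},
  {"hand": 0,"linear": [0,0,0.7],"dr": [0,0,0]},
  {"hand": 0,"linear": [0,0,0.7],"dr": [0,0,0]},
  {"hand": 0,"linear": [0,0,0.7],"dr": [0,0,0]},
  {"hand": 0,"linear": [0,0,0.6],"dr": [0,0,0]},
  {"hand": 0,"linear": [0,0,0.3],"dr": [0,0,0]},
  {"hand": 0,"linear": [0,0,0],"dr": [0,0,0]},
])

```text
clock: 20.6
tool_pos: [0.46, -0.2377, 0.122]
ee_rot: [0.708, 0.707, -0.0, -0.001]
wrist_force: [0.8, -0.5, -0.3]
finger_gap: 0.0429
```

Run:
```python
from h import *
I,K,E=grab('wrist','w7')
go([.4605,-.241,.125],90)
print(blobs(I,(95,100,30),(125,255,255),8,(180,120,400,400)))
print([proj(K,E,p).round(1) for p in([.4605,-.241,.143],[.4605,-.241,.125])])
```

```text
t 20.6 tcp [ 0.4602 -0.2378  0.1228] th 89.9 zaxis [-0.001  0.002 -1.   ] q [-0.53 -0.17  1.92  0.    1.39 -0.53] F [ 0.7 -0.   0.6] gap 0.0422
units [-0.11  0.01 -0.07] /n [(1, [-0.106, 0.011, -0.074]), (2, [-0.053, 0.005, -0.037]), (4, [-0.026, 0.003, -0.018]), (8, [-0.013, 0.001, -0.009]), (16, [-0.007, 0.001, -0.005])]
rz units -0.01
level dr [-0.011 -0.012  0.   ]
[([282.2, 274.9], [272, 254, 19, 54, 598]), ([271.1, 291.9], [271, 287, 2, 11, 12]), ([270.6, 304.9], [270, 302, 4, 7, 11])]
[array([281.5, 316.5]), array([281.6, 291.9])]
```

Request:
apply_moves([
  {"hand": 0,"linear": [-0.1,0.01,-0.1],"dr": [0,0,0]},
  {"hand": -1,"linear": [0,0,0],"dr": [0,0,0]},
  {"hand": -1,"linear": [0,0,0],"dr": [0,0,0]},
  {"hand": -1,"linear": [0,0,0],"dr": [0,0,0]},
  {"hand": -1,"linear": [0,0,0],"dr": [0,0,0]},
  {"hand": -1,"linear": [0,0,0],"dr": [0,0,0]},
  {"hand": -1,"linear": [0,0,-0.2],"dr": [0,0,0]},
  {"hand": -1,"linear": [0,0,-0.5],"dr": [0,0,0]},
], force=30)

```text
clock: 21.45
tool_pos: [0.4608, -0.2413, 0.1497]
ee_rot: [0.708, 0.706, 0.0, -0.001]
wrist_force: [0.2, 0.9, 0.5]
finger_gap: 0.0086
```

Run:
```python
from h import *
go([.5077,.2355,.29],90)
```

```text
t 21.4 tcp [ 0.4608 -0.2413  0.1497] th 89.9 zaxis [-0.001  0.001 -1.   ] q [-0.53 -0.18  1.89  0.    1.44 -0.53] F [0.2 0.9 0.5] gap 0.0086
units [15.9   1.53 -4.66] /n [(1, [15.9, 1.533, -4.662]), (2, [7.95, 0.767, -2.331]), (4, [3.975, 0.383, -1.166]), (8, [1.988, 0.192, -0.583]), (16, [0.994, 0.096, -0.291])]
rz units -0.01
level dr [-0.005 -0.007  0.   ]
```

Request:
apply_moves([
  {"hand": -1,"linear": [0,0,-0.8],"dr": [0,0,0]},
  {"hand": -1,"linear": [0,0,-1],"dr": [0,0,0]},
  {"hand": -1,"linear": [0,0,-1],"dr": [0,0,0]},
  {"hand": -1,"linear": [0,0,-1],"dr": [0,0,0]},
  {"hand": -1,"linear": [0.4,0.04,-0.8],"dr": [0,0,0]},
  {"hand": -1,"linear": [0.8,0.08,0],"dr": [0,0,0]},
  {"hand": -1,"linear": [1,0.1,0],"dr": [0,0,0]},
  {"hand": -1,"linear": [1,0.1,0],"dr": [0,0,0]},
])

```text
clock: 22.25
tool_pos: [0.4703, -0.145, 0.307]
ee_rot: [0.709, 0.705, 0.002, 0.005]
wrist_force: [0.0, -0.6, 0.3]
finger_gap: 0.009
```

Request:
apply_moves([
  {"hand": -1,"linear": [1,0.1,0],"dr": [0,0,0]},
  {"hand": -1,"linear": [1,0.1,0],"dr": [0,0,0]},
  {"hand": -1,"linear": [1,0.1,0],"dr": [0,0,0]},
  {"hand": -1,"linear": [1,0.1,0],"dr": [0,0,0]},
  {"hand": -1,"linear": [1,0.1,0],"dr": [0,0,0]},
  {"hand": -1,"linear": [1,0.1,0],"dr": [0,0,0]},
  {"hand": -1,"linear": [1,0.1,0],"dr": [0,0,0]},
  {"hand": -1,"linear": [1,0.1,0],"dr": [0,0,0]},
])

```text
clock: 23.05
tool_pos: [0.4945, 0.1051, 0.3196]
ee_rot: [0.71, 0.705, 0.007, 0.01]
wrist_force: [1.3, -0.6, 0.0]
finger_gap: 0.0088
```

Request:
apply_moves([
  {"hand": -1,"linear": [1,0.1,0],"dr": [0,0,0]},
  {"hand": -1,"linear": [1,0.1,0],"dr": [0,0,0]},
  {"hand": -1,"linear": [1,0.1,0],"dr": [0,0,0]},
  {"hand": -1,"linear": [1,0.1,0],"dr": [0,0,0]},
  {"hand": -1,"linear": [0.5,0.05,0],"dr": [0,0,0]},
  {"hand": -1,"linear": [0,0,0],"dr": [0,0,0]},
  {"hand": -1,"linear": [0,0,0],"dr": [0,0,0]},
  {"hand": -1,"linear": [0,0,0],"dr": [0,0,0]},
])

```text
clock: 23.85
tool_pos: [0.5077, 0.2477, 0.3291]
ee_rot: [0.708, 0.706, 0.01, 0.012]
wrist_force: [-0.4, 0.1, -0.2]
finger_gap: 0.009
```

Run:
```python
from h import *
I,K,E=grab('wrist','w8')
go([.5077,.2355,.20],90)
print('mouth pred',proj(K,E,[.5077,.2355,.107]))
```

```text
t 23.9 tcp [0.5078 0.2475 0.3291] th 89.8 zaxis [ 0.031 -0.002 -1.   ] q [ 0.42 -0.15  1.57 -0.01  1.69  0.42] F [ 0.  -0.2  0.2] gap 0.0086
units [-0.39 -0.13  4.3 ] /n [(1, [-0.393, -0.134, 4.302]), (2, [-0.197, -0.067, 2.151]), (4, [-0.098, -0.034, 1.076]), (8, [-0.049, -0.017, 0.538]), (16, [-0.025, -0.008, 0.269])]
rz units -0.03
level dr [0.222 0.011 0.   ]
mouth pred [275.88498714 187.19946625]
```

View pics/w8.png

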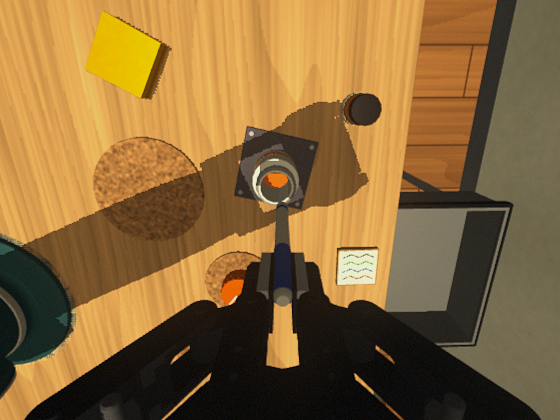

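The mouth is seen at (275.5,185) against a predicted (275.9,187.2), about 1.5 mm off. The blue marker hangs straight at (283,250). I'll level the tool and descend, aiming a little toward the -y side of the bore.

Request:
apply_moves([
  {"hand": -1,"linear": [-0.2,0,0],"dr": [0.22,0.01,0]},
  {"hand": -1,"linear": [-0.2,0,0.4],"dr": [0,0,0]},
  {"hand": -1,"linear": [-0.2,0,0.8],"dr": [0,0,0]},
  {"hand": -1,"linear": [0,0,0.8],"dr": [0,0,0]},
  {"hand": -1,"linear": [0,0,0.6],"dr": [0,0,0]},
  {"hand": -1,"linear": [0,0,0.2],"dr": [0,0,0]},
  {"hand": -1,"linear": [0,0,0],"dr": [0,0,0]},
  {"hand": -1,"linear": [0,0,0],"dr": [0,0,0]},
])

```text
clock: 24.7
tool_pos: [0.5078, 0.2221, 0.2397]
ee_rot: [0.711, 0.704, -0.002, -0.001]
wrist_force: [0.6, 0.2, 0.2]
finger_gap: 0.0087
```

Run:
```python
from h import *
go([.5077,.2285,.14],90)
```

```text
t 24.7 tcp [0.5078 0.2221 0.2397] th 89.4 zaxis [-0.004 -0.001 -1.   ] q [ 0.37 -0.14  1.71  0.    1.58  0.38] F [0.6 0.2 0.2] gap 0.0087
units [0.22 0.01 3.32] /n [(1, [0.216, 0.009, 3.323]), (2, [0.108, 0.004, 1.661]), (4, [0.054, 0.002, 0.831]), (8, [0.027, 0.001, 0.415]), (16, [0.014, 0.001, 0.208])]
rz units -0.07
level dr [-0.027  0.004 -0.   ]
```

Request:
apply_moves([
  {"hand": -1,"linear": [0.2,0.02,0],"dr": [-0.02,0,-0.07]},
  {"hand": -1,"linear": [0,0,0],"dr": [0,0,0]},
  {"hand": -1,"linear": [0,0,0.3],"dr": [0,0,0]},
  {"hand": -1,"linear": [0,0,0.4],"dr": [0,0,0]},
  {"hand": -1,"linear": [0,0,0.5],"dr": [0,0,0]},
  {"hand": -1,"linear": [0,0,0.5],"dr": [0,0,0]},
  {"hand": -1,"linear": [0,0,0.5],"dr": [0,0,0]},
  {"hand": -1,"linear": [0,0,0],"dr": [0,0,0]},
])

```text
clock: 25.5
tool_pos: [0.5086, 0.2288, 0.1688]
ee_rot: [0.707, 0.708, 0.0, 0.0]
wrist_force: [-0.2, 0.3, 0.0]
finger_gap: 0.0087
```

Run:
```python
from h import *
go([.5077,.2285,.14],90)
```

```text
t 25.5 tcp [0.5086 0.2288 0.1688] th 90.1 zaxis [ 0. -0. -1.] q [ 0.38 -0.11  1.79 -0.    1.46  0.38] F [-0.2  0.3  0. ] gap 0.0087
units [-0.01 -0.03  0.96] /n [(1, [-0.009, -0.03, 0.961]), (2, [-0.005, -0.015, 0.48]), (4, [-0.002, -0.007, 0.24]), (8, [-0.001, -0.004, 0.12]), (16, [-0.001, -0.002, 0.06])]
rz units 0.01
level dr [0.003 0.    0.   ]
```

Request:
apply_moves([
  {"hand": -1,"linear": [0,0,0.4],"dr": [0,0,0]},
  {"hand": -1,"linear": [0,0,0.35],"dr": [0,0,0]},
  {"hand": -1,"linear": [0,0,0.2],"dr": [0,0,0]},
  {"hand": -1,"linear": [0,0,0],"dr": [0,0,0]},
  {"hand": -0.5,"linear": [0,0,0],"dr": [0,0,0]},
  {"hand": -0.5,"linear": [0,0,0],"dr": [0,0,0]},
  {"hand": -0.5,"linear": [0,0,0],"dr": [0,0,0]},
  {"hand": -0.5,"linear": [0,0,0],"dr": [0,0,0]},
])

```text
clock: 26.3
tool_pos: [0.5092, 0.229, 0.1392]
ee_rot: [0.707, 0.707, 0.001, 0.001]
wrist_force: [0.4, -0.1, -0.3]
finger_gap: 0.0212
```

Request:
apply_moves([
  {"hand": -0.5,"linear": [0,0,0],"dr": [0,0,0]},
  {"hand": -0.5,"linear": [0,0,-0.3],"dr": [0,0,0]},
  {"hand": -0.5,"linear": [0,0,-0.8],"dr": [0,0,0]},
  {"hand": -0.5,"linear": [0,0,-1],"dr": [0,0,0]},
  {"hand": -0.5,"linear": [0,0,-1],"dr": [0,0,0]},
  {"hand": -0.5,"linear": [0,0,-1],"dr": [0,0,0]},
  {"hand": 0,"linear": [0,0,-1],"dr": [0,0,0]},
  {"hand": 0,"linear": [0,0,0],"dr": [0,0,0]},
])

```text
clock: 27.1
tool_pos: [0.5081, 0.2286, 0.3026]
ee_rot: [0.707, 0.707, 0.002, 0.001]
wrist_force: [-0.6, -0.1, 0.6]
finger_gap: 0.0429
```

Run:
```python
from h import *
I,K,E=grab('wrist','w9');I2,K2,E2=grab('scene')
go([.4745,-.303,.26],90)
c=np.hstack([cv2.resize(I[100:300,180:400],(440,400)),cv2.resize(I2[120:240,290:398],(360,400))])
cv2.imwrite('pics/v9.png',c[:,:,::-1])
```

```text
t 27.2 tcp [0.5076 0.2284 0.2984] th 90.1 zaxis [-0.001 -0.    -1.   ] q [ 0.38 -0.15  1.62 -0.    1.67  0.38] F [ 0.1  0.1 -1.2] gap 0.0427
units [-17.71  -1.12   1.29] /n [(1, [-17.71, -1.122, 1.287]), (2, [-8.855, -0.561, 0.644]), (4, [-4.428, -0.28, 0.322]), (8, [-2.214, -0.14, 0.161]), (16, [-1.107, -0.07, 0.08])]
rz units 0.01
level dr [-0.004  0.003 -0.   ]
```

View pics/v9.png

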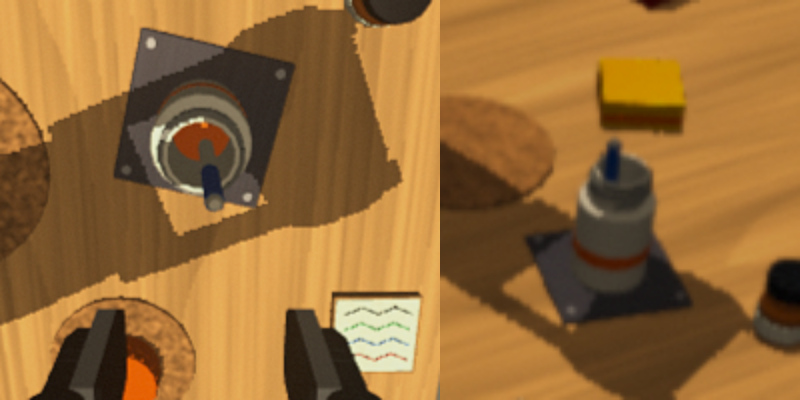

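Blue stands in the pot, top at wrist px (286,201), leaning on the -y side, with room on the +y side. Next is red.

Request:
apply_moves([
  {"hand": 0,"linear": [-0.5,-0.03,0],"dr": [0,0,0]},
  {"hand": 0,"linear": [-1,-0.06,0],"dr": [0,0,0]},
  {"hand": 0,"linear": [-1,-0.06,0],"dr": [0,0,0]},
  {"hand": 0,"linear": [-1,-0.06,0],"dr": [0,0,0]},
  {"hand": 0,"linear": [-1,-0.06,0],"dr": [0,0,0]},
  {"hand": 0,"linear": [-1,-0.06,0],"dr": [0,0,0]},
  {"hand": 0,"linear": [-1,-0.06,0],"dr": [0,0,0]},
  {"hand": 0,"linear": [-1,-0.06,0],"dr": [0,0,0]},
])

```text
clock: 28.0
tool_pos: [0.4899, -0.0067, 0.2893]
ee_rot: [0.705, 0.709, -0.006, -0.004]
wrist_force: [-0.6, -0.4, -0.4]
finger_gap: 0.0429
```

Request:
apply_moves([
  {"hand": 0,"linear": [-1,-0.06,0],"dr": [0,0,0]},
  {"hand": 0,"linear": [-1,-0.06,0],"dr": [0,0,0]},
  {"hand": 0,"linear": [-1,-0.06,0],"dr": [0,0,0]},
  {"hand": 0,"linear": [-1,-0.06,0],"dr": [0,0,0]},
  {"hand": 0,"linear": [-1,-0.06,0],"dr": [0,0,0]},
  {"hand": 0,"linear": [-1,-0.06,0],"dr": [0,0,0]},
  {"hand": 0,"linear": [-1,-0.06,0],"dr": [0,0,0]},
  {"hand": 0,"linear": [-1,-0.06,0],"dr": [0,0,0]},
])

```text
clock: 28.8
tool_pos: [0.468, -0.2606, 0.2813]
ee_rot: [0.706, 0.708, -0.009, -0.009]
wrist_force: [-0.2, -0.5, 0.3]
finger_gap: 0.043
```

Request:
apply_moves([
  {"hand": 0,"linear": [-1,-0.06,0],"dr": [0,0,0]},
  {"hand": 0,"linear": [-0.7,-0.06,0],"dr": [0,0,0]},
  {"hand": 0,"linear": [0,0,0],"dr": [0,0,0]},
  {"hand": 0,"linear": [0,0,0],"dr": [0,0,0]},
  {"hand": 0,"linear": [0,0,0],"dr": [0,0,0]},
  {"hand": 0,"linear": [0,0,0],"dr": [0,0,0]},
  {"hand": 0,"linear": [0,0,0],"dr": [0,0,0]},
  {"hand": 0,"linear": [0,0,0],"dr": [0,0,0]},
])

```text
clock: 29.6
tool_pos: [0.4595, -0.3156, 0.2756]
ee_rot: [0.707, 0.707, -0.01, -0.013]
wrist_force: [-0.3, 0.9, 1.0]
finger_gap: 0.0428
```

Run:
```python
from h import *
go([.4745,-.303,.127],90)
```

```text
t 29.6 tcp [ 0.4595 -0.3156  0.2756] th 90.0 zaxis [-0.033  0.005 -0.999] q [-0.64 -0.13  1.64 -0.02  1.66 -0.64] F [-0.3  0.9  1. ] gap 0.0428
units [0.39 0.66 4.94] /n [(1, [0.394, 0.662, 4.938]), (2, [0.197, 0.331, 2.469]), (4, [0.099, 0.166, 1.234]), (8, [0.049, 0.083, 0.617]), (16, [0.025, 0.041, 0.309])]
rz units 0.0
level dr [-0.233 -0.035  0.001]
```

Request:
apply_moves([
  {"hand": 0,"linear": [0,0,0],"dr": [-0.23,-0.03,0]},
  {"hand": 0,"linear": [0.2,0.25,0],"dr": [0,0,0]},
  {"hand": 0,"linear": [0.2,0.25,0.3],"dr": [0,0,0]},
  {"hand": 0,"linear": [0,0,0.7],"dr": [0,0,0]},
  {"hand": 0,"linear": [0,0,0.7],"dr": [0,0,0]},
  {"hand": 0,"linear": [0,0,0.7],"dr": [0,0,0]},
  {"hand": 0,"linear": [0,0,0.4],"dr": [0,0,0]},
  {"hand": 0,"linear": [0,0,0],"dr": [0,0,0]},
])

```text
clock: 30.4
tool_pos: [0.4784, -0.2994, 0.187]
ee_rot: [0.706, 0.708, 0.002, 0.002]
wrist_force: [0.1, -0.1, 1.3]
finger_gap: 0.0426
```

Run:
```python
from h import *
go([.4745,-.303,.127],90)
I,K,E=grab('wrist','w10')
print(blobs(I,(0,120,40),(5,255,255),20,(200,150,400,400)),blobs(I,(170,120,40),(180,255,255),20,(200,150,400,400)))
print([proj(K,E,p).round(1) for p in([.4745,-.303,.143],[.4745,-.303,.12])])
```

```text
t 30.4 tcp [ 0.4784 -0.2994  0.187 ] th 90.2 zaxis [ 0.005  0.    -1.   ] q [-0.61 -0.11  1.76  0.    1.48 -0.61] F [ 0.1 -0.1  1.3] gap 0.0426
units [-0.12 -0.14  2.  ] /n [(1, [-0.121, -0.139, 1.998]), (2, [-0.061, -0.07, 0.999]), (4, [-0.03, -0.035, 0.5]), (8, [-0.015, -0.017, 0.25]), (16, [-0.008, -0.009, 0.125])]
rz units 0.02
level dr [ 0.033 -0.    -0.   ]
[([275.4, 220.3], [270, 216, 12, 13, 49])] []
[array([274.5, 248.7]), array([275.2, 233.9])]
```

Request:
apply_moves([
  {"hand": 0,"linear": [-0.12,-0.12,0],"dr": [0.03,0,0]},
  {"hand": 0,"linear": [0,0,0.4],"dr": [0,0,0]},
  {"hand": 0,"linear": [0,0,0.6],"dr": [0,0,0]},
  {"hand": 0,"linear": [0,0,0.6],"dr": [0,0,0]},
  {"hand": 0,"linear": [0,0,0.3],"dr": [0,0,0]},
  {"hand": 0,"linear": [0,0,0.08],"dr": [0,0,0]},
  {"hand": 0,"linear": [0,0,0],"dr": [0,0,0]},
  {"hand": 0,"linear": [0,0,0],"dr": [0,0,0]},
])

```text
clock: 31.25
tool_pos: [0.4764, -0.3051, 0.1302]
ee_rot: [0.706, 0.708, 0.001, 0.004]
wrist_force: [0.1, -0.1, 0.3]
finger_gap: 0.0426
```

Run:
```python
from h import *
go([.4745,-.303,.127],90)
I,K,E=grab('wrist','w11')
print(blobs(I,(0,120,40),(5,255,255),20,(200,150,400,400)))
print([proj(K,E,p).round(1) for p in([.4745,-.303,.143],[.4745,-.303,.12])])
```

```text
t 31.2 tcp [ 0.4764 -0.3051  0.1302] th 90.1 zaxis [ 0.007 -0.005 -1.   ] q [-0.61 -0.07  1.82 -0.    1.38 -0.62] F [ 0.1 -0.1  0.3] gap 0.0426
units [ 0.07 -0.06  0.1 ] /n [(1, [0.07, -0.063, 0.105]), (2, [0.035, -0.032, 0.052]), (4, [0.017, -0.016, 0.026]), (8, [0.009, -0.008, 0.013]), (16, [0.004, -0.004, 0.007])]
rz units 0.02
level dr [0.048 0.034 0.   ]
[([277.9, 253.1], [269, 240, 17, 31, 276])]
[array([276.5, 295. ]), array([277. , 268.4])]
```

Request:
apply_moves([
  {"hand": 0,"linear": [0.06,-0.05,0.1],"dr": [0.04,0.03,0]},
  {"hand": -1,"linear": [0,0,0],"dr": [0,0,0]},
  {"hand": -1,"linear": [0,0,0],"dr": [0,0,0]},
  {"hand": -1,"linear": [0,0,0],"dr": [0,0,0]},
  {"hand": -1,"linear": [0,0,0],"dr": [0,0,0]},
  {"hand": -1,"linear": [0,0,0],"dr": [0,0,0]},
  {"hand": -1,"linear": [0,0,-0.2],"dr": [0,0,0]},
  {"hand": -1,"linear": [0,0,-0.5],"dr": [0,0,0]},
])

```text
clock: 32.1
tool_pos: [0.4746, -0.3029, 0.1489]
ee_rot: [0.706, 0.708, 0.0, -0.0]
wrist_force: [0.7, 1.0, -0.1]
finger_gap: 0.0087
```

Request:
apply_moves([
  {"hand": -1,"linear": [0,0,-0.8],"dr": [0,0,0]},
  {"hand": -1,"linear": [0,0,-1],"dr": [0,0,0]},
  {"hand": -1,"linear": [0,0,-1],"dr": [0,0,0]},
  {"hand": -1,"linear": [0,0,-1],"dr": [0,0,0]},
  {"hand": -1,"linear": [0,0,-0.7],"dr": [0,0,0]},
  {"hand": -1,"linear": [0.5,0.03,0],"dr": [0,0,0]},
  {"hand": -1,"linear": [1,0.06,0.03],"dr": [0.012,0,0]},
  {"hand": -1,"linear": [1,0.06,0.03],"dr": [0.012,0,0]},
])

```text
clock: 32.9
tool_pos: [0.4781, -0.2272, 0.2982]
ee_rot: [0.708, 0.706, -0.0, 0.003]
wrist_force: [-0.5, 0.1, 0.1]
finger_gap: 0.0085
```

Run:
```python
from h import *
go([.5077,.2455,.29],90)
```

```text
t 32.9 tcp [ 0.4781 -0.2272  0.2982] th 89.9 zaxis [ 0.003 -0.004 -1.   ] q [-0.49 -0.22  1.68 -0.    1.68 -0.49] F [-0.5  0.1  0.1] gap 0.0085
units [15.76  0.96  0.21] /n [(1, [15.76, 0.956, 0.207]), (2, [7.88, 0.478, 0.104]), (4, [3.94, 0.239, 0.052]), (8, [1.97, 0.12, 0.026]), (16, [0.985, 0.06, 0.013])]
rz units -0.01
level dr [0.024 0.032 0.   ]
```

Request:
apply_moves([
  {"hand": -1,"linear": [1,0.06,0.03],"dr": [0.012,0,0]},
  {"hand": -1,"linear": [1,0.06,0.03],"dr": [0.012,0,0]},
  {"hand": -1,"linear": [1,0.06,0.03],"dr": [0.012,0,0]},
  {"hand": -1,"linear": [1,0.06,0.03],"dr": [0.012,0,0]},
  {"hand": -1,"linear": [1,0.06,0.03],"dr": [0.012,0,0]},
  {"hand": -1,"linear": [1,0.06,0.03],"dr": [0.012,0,0]},
  {"hand": -1,"linear": [1,0.06,0.03],"dr": [0.012,0,0]},
  {"hand": -1,"linear": [1,0.06,0.03],"dr": [0.012,0,0]},
])

```text
clock: 33.7
tool_pos: [0.4889, 0.0267, 0.2912]
ee_rot: [0.708, 0.706, -0.005, -0.002]
wrist_force: [0.9, -0.3, -0.6]
finger_gap: 0.0086
```

Request:
apply_moves([
  {"hand": -1,"linear": [1,0.06,0.03],"dr": [0.012,0,0]},
  {"hand": -1,"linear": [1,0.06,0.03],"dr": [0.012,0,0]},
  {"hand": -1,"linear": [1,0.06,0.03],"dr": [0.012,0,0]},
  {"hand": -1,"linear": [1,0.06,0.03],"dr": [0.012,0,0]},
  {"hand": -1,"linear": [1,0.06,0.03],"dr": [0.012,0,0]},
  {"hand": -1,"linear": [1,0.06,0.03],"dr": [0.012,0,0]},
  {"hand": -1,"linear": [0.6,0.06,0.03],"dr": [0.012,0,0]},
  {"hand": -1,"linear": [0,0,0],"dr": [0,0,0]},
])

```text
clock: 34.5
tool_pos: [0.4954, 0.2392, 0.2845]
ee_rot: [0.706, 0.708, -0.009, -0.007]
wrist_force: [0.1, -0.1, -2.0]
finger_gap: 0.0084
```

Run:
```python
from h import *
go([.5077,.2455,.24],90)
```

```text
t 34.5 tcp [0.4954 0.2392 0.2845] th 90.2 zaxis [-0.022 -0.003 -1.   ] q [ 0.4  -0.15  1.64  0.01  1.67  0.4 ] F [ 0.1 -0.1 -2. ] gap 0.0084
units [0.21 0.44 1.47] /n [(1, [0.212, 0.442, 1.473]), (2, [0.106, 0.221, 0.736]), (4, [0.053, 0.111, 0.368]), (8, [0.027, 0.055, 0.184]), (16, [0.013, 0.028, 0.092])]
rz units 0.03
level dr [-0.161  0.023 -0.   ]
```

Request:
apply_moves([
  {"hand": -1,"linear": [0.1,0.2,0],"dr": [-0.16,0.02,0]},
  {"hand": -1,"linear": [0.1,0.2,0],"dr": [0,0,0]},
  {"hand": -1,"linear": [0,0,0.3],"dr": [0,0,0]},
  {"hand": -1,"linear": [0,0,0.3],"dr": [0,0,0]},
  {"hand": -1,"linear": [0,0,0.3],"dr": [0,0,0]},
  {"hand": -1,"linear": [0,0,0],"dr": [0,0,0]},
  {"hand": -1,"linear": [0,0,0],"dr": [0,0,0]},
  {"hand": -1,"linear": [0,0,0],"dr": [0,0,0]},
])

```text
clock: 35.3
tool_pos: [0.5076, 0.2432, 0.2545]
ee_rot: [0.707, 0.708, 0.0, 0.001]
wrist_force: [0.3, -0.2, -0.2]
finger_gap: 0.0089
```

Run:
```python
from h import *
go([.5077,.2455,.17],90)
```

```text
t 35.3 tcp [0.5076 0.2432 0.2545] th 90.1 zaxis [ 0.001 -0.001 -1.   ] q [ 0.4  -0.13  1.67 -0.    1.6   0.4 ] F [ 0.3 -0.2 -0.2] gap 0.0089
units [ 0.08 -0.    2.82] /n [(1, [0.08, -0.0, 2.818]), (2, [0.04, -0.0, 1.409]), (4, [0.02, -0.0, 0.704]), (8, [0.01, -0.0, 0.352]), (16, [0.005, -0.0, 0.176])]
rz units 0.01
level dr [0.008 0.007 0.   ]
```

Request:
apply_moves([
  {"hand": -1,"linear": [0.08,0,0.2],"dr": [0,0,0]},
  {"hand": -1,"linear": [0,0,0.5],"dr": [0,0,0]},
  {"hand": -1,"linear": [0,0,0.5],"dr": [0,0,0]},
  {"hand": -1,"linear": [0,0,0.5],"dr": [0,0,0]},
  {"hand": -1,"linear": [0,0,0.5],"dr": [0,0,0]},
  {"hand": -1,"linear": [0,0,0.4],"dr": [0,0,0]},
  {"hand": -1,"linear": [0,0,0],"dr": [0,0,0]},
  {"hand": -1,"linear": [0,0,0],"dr": [0,0,0]},
])

```text
clock: 36.1
tool_pos: [0.5071, 0.2455, 0.1681]
ee_rot: [0.707, 0.708, -0.001, 0.0]
wrist_force: [0.3, -0.1, 0.1]
finger_gap: 0.0087
```

Run:
```python
from h import *
go([.5077,.2455,.14],90)
```

```text
t 36.1 tcp [0.5071 0.2455 0.1681] th 90.1 zaxis [-0.001 -0.002 -1.   ] q [ 0.41 -0.1   1.78 -0.    1.46  0.41] F [ 0.3 -0.1  0.1] gap 0.0087
units [0.   0.02 0.94] /n [(1, [0.001, 0.022, 0.935]), (2, [0.001, 0.011, 0.468]), (4, [0.0, 0.006, 0.234]), (8, [0.0, 0.003, 0.117]), (16, [0.0, 0.001, 0.058])]
rz units 0.01
level dr [-0.005  0.012 -0.   ]
```

Request:
apply_moves([
  {"hand": -1,"linear": [0,0,0.4],"dr": [0,0,0]},
  {"hand": -1,"linear": [0,0,0.35],"dr": [0,0,0]},
  {"hand": -1,"linear": [0,0,0.2],"dr": [0,0,0]},
  {"hand": -1,"linear": [0,0,0],"dr": [0,0,0]},
  {"hand": -0.5,"linear": [0,0,0],"dr": [0,0,0]},
  {"hand": -0.5,"linear": [0,0,0],"dr": [0,0,0]},
  {"hand": -0.5,"linear": [0,0,0],"dr": [0,0,0]},
  {"hand": -0.5,"linear": [0,0,0],"dr": [0,0,0]},
])

```text
clock: 36.9
tool_pos: [0.5079, 0.2458, 0.1391]
ee_rot: [0.707, 0.708, 0.001, 0.001]
wrist_force: [0.2, 0.6, -0.6]
finger_gap: 0.0212
```

Request:
apply_moves([
  {"hand": -0.5,"linear": [0,0,0],"dr": [0,0,0]},
  {"hand": -0.5,"linear": [0,0,-0.3],"dr": [0,0,0]},
  {"hand": -0.5,"linear": [0,0,-0.8],"dr": [0,0,0]},
  {"hand": -0.5,"linear": [0,0,-1],"dr": [0,0,0]},
  {"hand": -0.5,"linear": [0,0,-1],"dr": [0,0,0]},
  {"hand": -0.5,"linear": [0,0,-1],"dr": [0,0,0]},
  {"hand": 0,"linear": [0,0,-1],"dr": [0,0,0]},
  {"hand": 0,"linear": [0,0,0],"dr": [0,0,0]},
])

```text
clock: 37.7
tool_pos: [0.5068, 0.2456, 0.3025]
ee_rot: [0.707, 0.708, 0.001, 0.001]
wrist_force: [-0.5, -0.1, 1.2]
finger_gap: 0.0429
```

Run:
```python
from h import *
I,K,E=grab('wrist','w12');I2,K2,E2=grab('scene')
go([.538,-.290,.26],90)
c=np.hstack([cv2.resize(I[100:300,180:400],(440,400)),cv2.resize(I2[120:240,290:398],(360,400))])
cv2.imwrite('pics/v12.png',c[:,:,::-1])
```

```text
t 37.8 tcp [0.5063 0.2453 0.2983] th 90.1 zaxis [-0.001 -0.002 -1.   ] q [ 0.41 -0.14  1.61 -0.    1.67  0.41] F [-0.5 -0.4 -0.3] gap 0.0428
units [-17.84   1.04   1.31] /n [(1, [-17.844, 1.035, 1.306]), (2, [-8.922, 0.518, 0.653]), (4, [-4.461, 0.259, 0.327]), (8, [-2.23, 0.129, 0.163]), (16, [-1.115, 0.065, 0.082])]
rz units 0.01
level dr [-0.005  0.013 -0.   ]
```

View pics/v12.png

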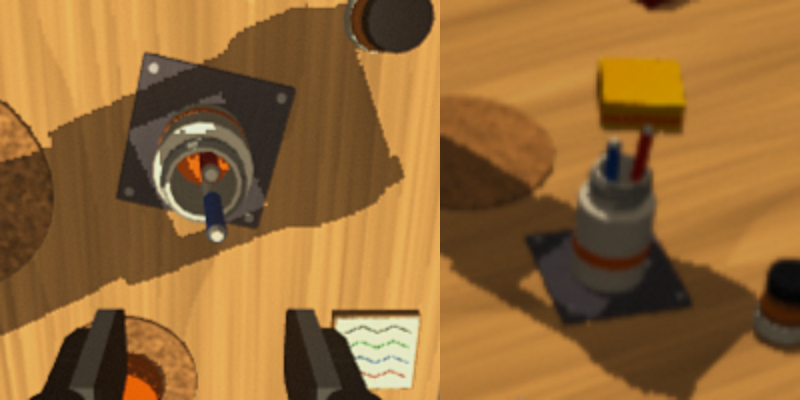

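Blue's top is at (288,216) and red's at (285,186), in the -y and +y halves of the bore. Green will go on the -x side, released with the fingertips above the others.

Request:
apply_moves([
  {"hand": 0,"linear": [-0.5,0.03,0],"dr": [0,0,0]},
  {"hand": 0,"linear": [-1,0.06,0],"dr": [-0.012,0,0]},
  {"hand": 0,"linear": [-1,0.06,0],"dr": [-0.012,0,0]},
  {"hand": 0,"linear": [-1,0.06,0],"dr": [-0.012,0,0]},
  {"hand": 0,"linear": [-1,0.06,0],"dr": [-0.012,0,0]},
  {"hand": 0,"linear": [-1,0.06,0],"dr": [-0.012,0,0]},
  {"hand": 0,"linear": [-1,0.06,0],"dr": [-0.012,0,0]},
  {"hand": 0,"linear": [-1,0.06,0],"dr": [-0.012,0,0]},
])

```text
clock: 38.6
tool_pos: [0.517, 0.0099, 0.2895]
ee_rot: [0.705, 0.709, -0.002, 0.001]
wrist_force: [1.5, -1.1, -0.1]
finger_gap: 0.0426
```

Request:
apply_moves([
  {"hand": 0,"linear": [-1,0.06,0],"dr": [0,0,0]},
  {"hand": 0,"linear": [-1,0.06,0],"dr": [0,0,0]},
  {"hand": 0,"linear": [-1,0.06,0],"dr": [0,0,0]},
  {"hand": 0,"linear": [-1,0.06,0],"dr": [0,0,0]},
  {"hand": 0,"linear": [-1,0.06,0],"dr": [0,0,0]},
  {"hand": 0,"linear": [-1,0.06,0],"dr": [0,0,0]},
  {"hand": 0,"linear": [-1,0.06,0],"dr": [0,0,0]},
  {"hand": 0,"linear": [-1,0.06,0],"dr": [0,0,0]},
])

```text
clock: 39.4
tool_pos: [0.5256, -0.2451, 0.2813]
ee_rot: [0.706, 0.708, -0.006, -0.004]
wrist_force: [0.5, 0.5, -0.1]
finger_gap: 0.0425
```

Request:
apply_moves([
  {"hand": 0,"linear": [-1,0.06,0],"dr": [0,0,0]},
  {"hand": 0,"linear": [-0.6,0.06,0],"dr": [0,0,0]},
  {"hand": 0,"linear": [0,0,0],"dr": [0,0,0]},
  {"hand": 0,"linear": [0,0,0],"dr": [0,0,0]},
  {"hand": 0,"linear": [0,0,0],"dr": [0,0,0]},
  {"hand": 0,"linear": [0,0,0],"dr": [0,0,0]},
  {"hand": 0,"linear": [0,0,0],"dr": [0,0,0]},
  {"hand": 0,"linear": [0,0,0],"dr": [0,0,0]},
])

```text
clock: 40.2
tool_pos: [0.5264, -0.2964, 0.277]
ee_rot: [0.706, 0.708, -0.007, -0.007]
wrist_force: [0.7, -0.6, -0.6]
finger_gap: 0.0427
```

Run:
```python
from h import *
go([.538,-.290,.19],90)
```

```text
t 40.2 tcp [ 0.5264 -0.2964  0.277 ] th 90.1 zaxis [-0.02   0.001 -1.   ] q [-0.55 -0.03  1.55 -0.01  1.65 -0.55] F [ 0.7 -0.6 -0.6] gap 0.0427
units [0.21 0.45 2.89] /n [(1, [0.208, 0.445, 2.891]), (2, [0.104, 0.223, 1.446]), (4, [0.052, 0.111, 0.723]), (8, [0.026, 0.056, 0.361]), (16, [0.013, 0.028, 0.181])]
rz units 0.01
level dr [-0.141 -0.009  0.   ]
```

Request:
apply_moves([
  {"hand": 0,"linear": [0.1,0.15,0],"dr": [-0.14,0,0]},
  {"hand": 0,"linear": [0.1,0.22,0.2],"dr": [0,0,0]},
  {"hand": 0,"linear": [0,0,0.7],"dr": [0,0,0]},
  {"hand": 0,"linear": [0,0,0.7],"dr": [0,0,0]},
  {"hand": 0,"linear": [0,0,0.7],"dr": [0,0,0]},
  {"hand": 0,"linear": [0,0,0.5],"dr": [0,0,0]},
  {"hand": 0,"linear": [0,0,0],"dr": [0,0,0]},
  {"hand": 0,"linear": [0,0,0],"dr": [0,0,0]},
])

```text
clock: 41.0
tool_pos: [0.5409, -0.2875, 0.1895]
ee_rot: [0.706, 0.708, 0.002, 0.001]
wrist_force: [0.4, -0.5, -0.2]
finger_gap: 0.0426
```

Run:
```python
from h import *
go([.538,-.290,.127],90)
I,K,E=grab('wrist','w13')
print(blobs(I,(45,80,20),(90,255,255),20,(200,150,400,400)))
print([proj(K,E,p).round(1) for p in([.538,-.290,.143],[.538,-.290,.12])])
```

```text
t 41.0 tcp [ 0.5409 -0.2875  0.1895] th 90.2 zaxis [ 0.004  0.001 -1.   ] q [-0.53 -0.    1.65  0.    1.49 -0.54] F [ 0.4 -0.5 -0.2] gap 0.0426
units [-0.09 -0.11  2.08] /n [(1, [-0.085, -0.107, 2.082]), (2, [-0.043, -0.053, 1.041]), (4, [-0.021, -0.027, 0.52]), (8, [-0.011, -0.013, 0.26]), (16, [-0.005, -0.007, 0.13])]
rz units 0.03
level dr [ 0.032 -0.006 -0.   ]
[([275.2, 224.3], [268, 212, 14, 28, 284])]
[array([276.1, 245.4]), array([276.6, 231. ])]
```

Request:
apply_moves([
  {"hand": 0,"linear": [-0.08,-0.11,0],"dr": [0.03,0,0]},
  {"hand": 0,"linear": [0,0,0.4],"dr": [0,0,0]},
  {"hand": 0,"linear": [0,0,0.6],"dr": [0,0,0]},
  {"hand": 0,"linear": [0,0,0.6],"dr": [0,0,0]},
  {"hand": 0,"linear": [0,0,0.4],"dr": [0,0,0]},
  {"hand": 0,"linear": [0,0,0.08],"dr": [0,0,0]},
  {"hand": 0,"linear": [0,0,0],"dr": [0,0,0]},
  {"hand": 0,"linear": [0,0,0],"dr": [0,0,0]},
])

```text
clock: 41.85
tool_pos: [0.5377, -0.2906, 0.1236]
ee_rot: [0.706, 0.708, 0.001, 0.001]
wrist_force: [0.3, 0.2, 0.6]
finger_gap: 0.0421
```

Run:
```python
from h import *
go([.538,-.290,.127],90)
```

```text
t 41.9 tcp [ 0.5377 -0.2906  0.1236] th 90.2 zaxis [ 0.002 -0.001 -1.   ] q [-0.54  0.04  1.73  0.    1.38 -0.54] F [0.3 0.2 0.6] gap 0.0421
units [ 0.02  0.01 -0.11] /n [(1, [0.02, 0.011, -0.115]), (2, [0.01, 0.005, -0.057]), (4, [0.005, 0.003, -0.029]), (8, [0.002, 0.001, -0.014]), (16, [0.001, 0.001, -0.007])]
rz units 0.02
level dr [0.015 0.004 0.   ]
```

Request:
apply_moves([
  {"hand": 0,"linear": [0,0,-0.1],"dr": [0,0,0]},
  {"hand": -1,"linear": [0,0,0],"dr": [0,0,0]},
  {"hand": -1,"linear": [0,0,0],"dr": [0,0,0]},
  {"hand": -1,"linear": [0,0,0],"dr": [0,0,0]},
  {"hand": -1,"linear": [0,0,0],"dr": [0,0,0]},
  {"hand": -1,"linear": [0,0,0],"dr": [0,0,0]},
  {"hand": -1,"linear": [0,0,-0.2],"dr": [0,0,0]},
  {"hand": -1,"linear": [0,0,-0.5],"dr": [0,0,0]},
])

```text
clock: 42.65
tool_pos: [0.5375, -0.2906, 0.1492]
ee_rot: [0.706, 0.708, 0.0, 0.001]
wrist_force: [-0.4, -0.0, 0.5]
finger_gap: 0.0087
```

Request:
apply_moves([
  {"hand": -1,"linear": [0,0,-0.8],"dr": [0,0,0]},
  {"hand": -1,"linear": [0,0,-1],"dr": [0,0,0]},
  {"hand": -1,"linear": [0,0,-1],"dr": [0,0,0]},
  {"hand": -1,"linear": [0,0,-1],"dr": [0,0,0]},
  {"hand": -1,"linear": [0,0,-0.7],"dr": [0,0,0]},
  {"hand": -1,"linear": [0.5,-0.03,0],"dr": [0,0,0]},
  {"hand": -1,"linear": [1,-0.07,0.02],"dr": [0.008,0,0]},
  {"hand": -1,"linear": [1,-0.07,0.02],"dr": [0.008,0,0]},
])

```text
clock: 43.45
tool_pos: [0.5315, -0.2149, 0.2994]
ee_rot: [0.707, 0.707, 0.001, 0.005]
wrist_force: [-0.4, -0.4, -0.3]
finger_gap: 0.0087
```

Run:
```python
from h import *
go([.4975,.2355,.30],90)
```

```text
t 43.5 tcp [ 0.5315 -0.2149  0.2994] th 90.0 zaxis [ 0.008 -0.005 -1.   ] q [-0.43 -0.12  1.59 -0.    1.66 -0.43] F [-0.4 -0.4 -0.3] gap 0.0087
units [15.01 -1.14 -0.1 ] /n [(1, [15.011, -1.141, -0.102]), (2, [7.505, -0.571, -0.051]), (4, [3.753, -0.285, -0.025]), (8, [1.876, -0.143, -0.013]), (16, [0.938, -0.071, -0.006])]
rz units -0.0
level dr [0.056 0.035 0.   ]
```

Request:
apply_moves([
  {"hand": -1,"linear": [1,-0.07,0.02],"dr": [0.01,0,0]},
  {"hand": -1,"linear": [1,-0.07,0.02],"dr": [0.01,0,0]},
  {"hand": -1,"linear": [1,-0.07,0.02],"dr": [0.01,0,0]},
  {"hand": -1,"linear": [1,-0.07,0.02],"dr": [0.01,0,0]},
  {"hand": -1,"linear": [1,-0.07,0.02],"dr": [0.01,0,0]},
  {"hand": -1,"linear": [1,-0.07,0.02],"dr": [0.01,0,0]},
  {"hand": -1,"linear": [1,-0.07,0.02],"dr": [0.01,0,0]},
  {"hand": -1,"linear": [1,-0.07,0.02],"dr": [0.01,0,0]},
])

```text
clock: 44.25
tool_pos: [0.5096, 0.0388, 0.2949]
ee_rot: [0.707, 0.707, -0.002, 0.001]
wrist_force: [0.3, -0.1, -0.3]
finger_gap: 0.0087
```

Request:
apply_moves([
  {"hand": -1,"linear": [1,-0.07,0.02],"dr": [0,0,0]},
  {"hand": -1,"linear": [1,-0.07,0.02],"dr": [0,0,0]},
  {"hand": -1,"linear": [1,-0.07,0.02],"dr": [0,0,0]},
  {"hand": -1,"linear": [1,-0.07,0.02],"dr": [0,0,0]},
  {"hand": -1,"linear": [1,-0.07,0.02],"dr": [0,0,0]},
  {"hand": -1,"linear": [0.9,-0.07,0.02],"dr": [0,0,0]},
  {"hand": -1,"linear": [0,0,0],"dr": [0,0,0]},
  {"hand": -1,"linear": [0,0,0],"dr": [0,0,0]},
])

```text
clock: 45.05
tool_pos: [0.4898, 0.2291, 0.2916]
ee_rot: [0.705, 0.709, -0.001, 0.001]
wrist_force: [-0.8, -0.5, 0.1]
finger_gap: 0.0087
```

Run:
```python
from h import *
go([.4975,.2355,.25],90)
```

```text
t 45.0 tcp [0.4898 0.2291 0.2916] th 90.3 zaxis [-0.001 -0.002 -1.   ] q [ 0.39 -0.19  1.66 -0.    1.67  0.39] F [-0.8 -0.5  0.1] gap 0.0087
units [0.22 0.26 1.39] /n [(1, [0.215, 0.259, 1.386]), (2, [0.108, 0.129, 0.693]), (4, [0.054, 0.065, 0.346]), (8, [0.027, 0.032, 0.173]), (16, [0.013, 0.016, 0.087])]
rz units 0.04
level dr [-0.007  0.017 -0.   ]
```

Request:
apply_moves([
  {"hand": -1,"linear": [0.1,0.13,0],"dr": [0,0,0.04]},
  {"hand": -1,"linear": [0.11,0.13,0],"dr": [0,0,0]},
  {"hand": -1,"linear": [0,0,0.4],"dr": [0,0,0]},
  {"hand": -1,"linear": [0,0,0.4],"dr": [0,0,0]},
  {"hand": -1,"linear": [0,0,0.1],"dr": [0,0,0]},
  {"hand": -1,"linear": [0,0,0],"dr": [0,0,0]},
  {"hand": -1,"linear": [0,0,0],"dr": [0,0,0]},
  {"hand": -1,"linear": [0,0,0],"dr": [0,0,0]},
])

```text
clock: 45.85
tool_pos: [0.4982, 0.2331, 0.2615]
ee_rot: [0.709, 0.706, -0.002, 0.0]
wrist_force: [-0.3, 0.3, -0.3]
finger_gap: 0.0088
```

Run:
```python
from h import *
go([.4975,.2355,.162],90)
I,K,E=grab('wrist','w14')
cv2.imwrite('pics/v14.png',cv2.resize(I[120:360,200:380],(540,600))[:,:,::-1])
print('pred mouth, foot',proj(K,E,[.5077,.2365,.107]),proj(K,E,st()[0]['tool_pos']-[0,0,.119]))
```

```text
t 45.9 tcp [0.4982 0.2331 0.2615] th 89.8 zaxis [-0.002 -0.003 -1.   ] q [ 0.39 -0.16  1.69 -0.    1.62  0.4 ] F [-0.3  0.3 -0.3] gap 0.0088
units [ 0.09 -0.02  3.32] /n [(1, [0.09, -0.018, 3.317]), (2, [0.045, -0.009, 1.659]), (4, [0.023, -0.005, 0.829]), (8, [0.011, -0.002, 0.415]), (16, [0.006, -0.001, 0.207])]
rz units -0.03
level dr [-0.013  0.021 -0.   ]
pred mouth, foot [291.21848385 190.02020475] [281.49395698 205.09795584]
```

View pics/v14.png

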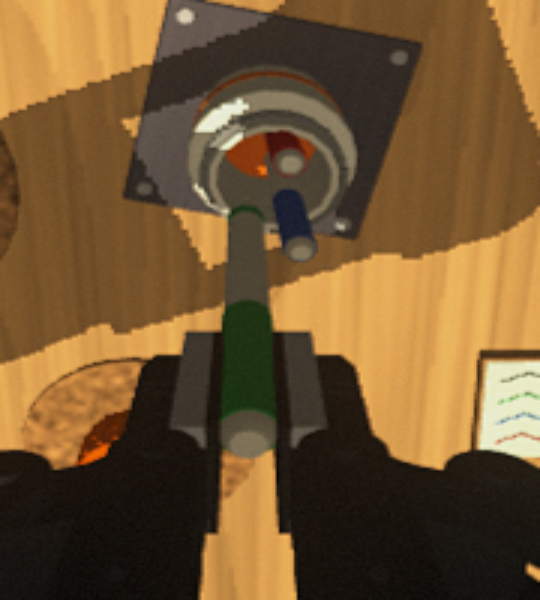

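The green foot at crop (246,212) is clear of blue (298,248) and red (290,160), on the open -x side of the mouth (278,165). I'll descend.

Request:
apply_moves([
  {"hand": -1,"linear": [0.12,0,0.1],"dr": [0,0,0]},
  {"hand": -1,"linear": [0,0,0.4],"dr": [0,0,0]},
  {"hand": -1,"linear": [0,0,0.5],"dr": [0,0,0]},
  {"hand": -1,"linear": [0,0,0.5],"dr": [0,0,0]},
  {"hand": -1,"linear": [0,0,0.5],"dr": [0,0,0]},
  {"hand": -1,"linear": [0,0,0.3],"dr": [0,0,0]},
  {"hand": -1,"linear": [0,0,0],"dr": [0,0,0]},
  {"hand": -1,"linear": [0,0,0],"dr": [0,0,0]},
])

```text
clock: 46.7
tool_pos: [0.4975, 0.2367, 0.185]
ee_rot: [0.708, 0.706, -0.002, 0.0]
wrist_force: [-0.4, -0.3, -0.5]
finger_gap: 0.009
```

Run:
```python
from h import *
go([.4975,.2365,.162],90)
```

```text
t 46.7 tcp [0.4975 0.2367 0.185 ] th 89.8 zaxis [-0.003 -0.004 -1.   ] q [ 0.4  -0.13  1.78 -0.    1.49  0.4 ] F [-0.4 -0.3 -0.5] gap 0.0090
units [-0.    0.    0.77] /n [(1, [-0.003, 0.004, 0.765]), (2, [-0.002, 0.002, 0.383]), (4, [-0.001, 0.001, 0.191]), (8, [-0.0, 0.0, 0.096]), (16, [-0.0, 0.0, 0.048])]
rz units -0.03
level dr [-0.024  0.026 -0.   ]
```

Request:
apply_moves([
  {"hand": -1,"linear": [0,0,0.3],"dr": [0,0,0]},
  {"hand": -1,"linear": [0,0,0.3],"dr": [0,0,0]},
  {"hand": -1,"linear": [0,0,0.15],"dr": [0,0,0]},
  {"hand": -1,"linear": [0,0,0],"dr": [0,0,0]},
  {"hand": -0.5,"linear": [0,0,0],"dr": [0,0,0]},
  {"hand": -0.5,"linear": [0,0,0],"dr": [0,0,0]},
  {"hand": -0.5,"linear": [0,0,0],"dr": [0,0,0]},
  {"hand": -0.5,"linear": [0,0,0],"dr": [0,0,0]},
])

```text
clock: 47.5
tool_pos: [0.4981, 0.2369, 0.1624]
ee_rot: [0.708, 0.706, -0.001, 0.001]
wrist_force: [0.3, 0.7, 0.7]
finger_gap: 0.0213
```

Request:
apply_moves([
  {"hand": -0.5,"linear": [0,0,0],"dr": [0,0,0]},
  {"hand": -0.5,"linear": [0,0,-0.3],"dr": [0,0,0]},
  {"hand": -0.5,"linear": [0,0,-0.8],"dr": [0,0,0]},
  {"hand": -0.5,"linear": [0,0,-1],"dr": [0,0,0]},
  {"hand": -0.5,"linear": [0,0,-1],"dr": [0,0,0]},
  {"hand": -0.5,"linear": [0,0,-1],"dr": [0,0,0]},
  {"hand": -1,"linear": [0,0,0],"dr": [0,0,0]},
  {"hand": -1,"linear": [0,0,0],"dr": [0,0,0]},
])

```text
clock: 48.3
tool_pos: [0.4977, 0.237, 0.2941]
ee_rot: [0.708, 0.706, -0.0, 0.001]
wrist_force: [0.4, 0.8, -0.2]
finger_gap: 0.0
```

Run:
```python
from h import *
I,K,E=grab('wrist','w15');I2,K2,E2=grab('scene')
s,M=st();print(s['tool_pos'],K.tolist());np.savez('pics/w15.npz',K=K,E=E)
c=np.hstack([cv2.resize(I[80:380,180:480],(440,440)),cv2.resize(I2[120:290,290:410],(311,440))])
cv2.imwrite('pics/v15.png',c[:,:,::-1])
g=cv2.cvtColor(I,cv2.COLOR_RGB2HSV)
t=np.load('pics/top0.npz')
```

```text
[0.49764322 0.23699396 0.293584  ] [[297.7210344132516, 0.0, 282.21820951894824], [0.0, 297.7210344132516, 206.16550425414667], [0.0, 0.0, 1.0]]
```

View pics/v15.png

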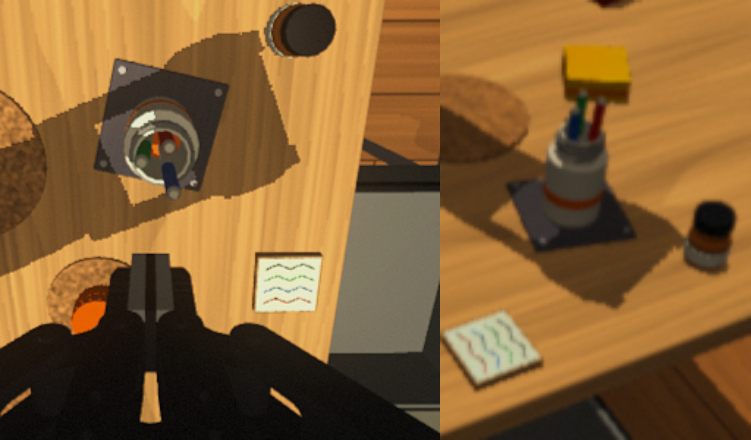

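All three markers are in the pot, caps up. The pad's top face is centred at crop (288,284). I'll compute its position and plan the push.

Run:
```python
from h import *
w=np.load('pics/w15.npz');f=300/440
P=[ray(w['K'],w['E'],180+u*f,80+v*f,.01) for u,v in((257,257),(322,258),(319,311),(254,310))]
print(np.round(P,3).tolist(),np.mean(P,0).round(4))
I,K,E=grab('top')
h=cv2.cvtColor(I,cv2.COLOR_RGB2HSV);m=cv2.inRange(h,np.array((0,0,130)),np.array((180,70,255)));m[:158]=0;m[215:]=0;m[:,235:330]=m[:,235:330];m[:,:235]=0;m[:,330:]=0
m=cv2.morphologyEx(m,3,np.ones((5,5)));c=max(cv2.findContours(m,0,1)[0],key=cv2.contourArea);r=cv2.minAreaRect(c);print(r,ray(K,E,*r[0],.01))
go([.545,.065,.10],90)
```

```text
[[0.612, 0.097, 0.01], [0.681, 0.096, 0.01], [0.686, 0.029, 0.01], [0.613, 0.031, 0.01]] [0.6479 0.0633 0.01  ]
((275.0, 175.5), (21.0, 22.0), 90.0) [0.64697751 0.06002882 0.01      ]
t 48.5 tcp [0.4976 0.2369 0.293 ] th 89.8 zaxis [-0.001 -0.003 -1.   ] q [ 0.4  -0.16  1.64 -0.    1.67  0.4 ] F [-1.1  0.6 -0.4] gap -0.0001
units [-5.71  1.61  6.45] /n [(1, [-5.708, 1.607, 6.446]), (2, [-2.854, 0.804, 3.223]), (4, [-1.427, 0.402, 1.611]), (8, [-0.714, 0.201, 0.806]), (16, [-0.357, 0.1, 0.403])]
rz units -0.03
level dr [-0.005  0.018 -0.   ]
```

The pad has been knocked: it now sits at (0.648,0.063), still square to the axes and in front of the bin.

Request:
apply_moves([
  {"hand": -1,"linear": [-0.5,0.25,0],"dr": [0,0,0]},
  {"hand": -1,"linear": [-0.9,0.35,0],"dr": [0,0,0]},
  {"hand": -1,"linear": [-0.9,0.35,0],"dr": [0,0,0]},
  {"hand": -1,"linear": [-0.9,0.35,0],"dr": [0,0,0]},
  {"hand": -1,"linear": [-0.9,0.35,0.3],"dr": [0,0,0]},
  {"hand": -1,"linear": [-0.9,0.35,0.8],"dr": [0,0,0]},
  {"hand": -1,"linear": [-0.6,0.1,0.8],"dr": [0,0,0]},
  {"hand": -1,"linear": [0,0,0.5],"dr": [0,0,0]},
])

```text
clock: 49.25
tool_pos: [0.56, 0.0624, 0.213]
ee_rot: [0.708, 0.707, -0.004, -0.001]
wrist_force: [-0.2, 0.3, -0.5]
finger_gap: -0.0001
```

Run:
```python
from h import *
go([.565,.063,.06],90)
```

```text
t 49.2 tcp [0.56   0.0624 0.213 ] th 89.9 zaxis [-0.008 -0.004 -1.   ] q [ 0.07 -0.11  1.72 -0.    1.54  0.07] F [-0.2  0.3 -0.5] gap -0.0001
units [0.04 0.21 5.1 ] /n [(1, [0.041, 0.208, 5.097]), (2, [0.021, 0.104, 2.549]), (4, [0.01, 0.052, 1.274]), (8, [0.005, 0.026, 0.637]), (16, [0.003, 0.013, 0.319])]
rz units -0.01
level dr [-0.059  0.029 -0.   ]
```

Request:
apply_moves([
  {"hand": -1,"linear": [0.02,0.1,0.3],"dr": [-0.05,0.02,0]},
  {"hand": -1,"linear": [0,0,0.8],"dr": [0,0,0]},
  {"hand": -1,"linear": [0,0,0.9],"dr": [0,0,0]},
  {"hand": -1,"linear": [0,0,0.9],"dr": [0,0,0]},
  {"hand": -1,"linear": [0,0,0.9],"dr": [0,0,0]},
  {"hand": -1,"linear": [0,0,0.8],"dr": [0,0,0]},
  {"hand": -1,"linear": [0,0,0.3],"dr": [0,0,0]},
  {"hand": -1,"linear": [0,0,0],"dr": [0,0,0]},
])

```text
clock: 50.05
tool_pos: [0.5618, 0.069, 0.0582]
ee_rot: [0.706, 0.708, -0.0, -0.001]
wrist_force: [0.6, -0.2, -0.2]
finger_gap: 0.0001
```

Run:
```python
from h import *
go([.565,.063,.019],90)
I,K,E=grab('wrist','w16')
h=cv2.cvtColor(I,cv2.COLOR_RGB2HSV);m=cv2.inRange(h,np.array((0,0,110)),np.array((180,80,255)));m=cv2.morphologyEx(m,3,np.ones((7,7)));c=[q for q in cv2.findContours(m,0,1)[0] if cv2.contourArea(q)>800]
for q in c:
    b=cv2.boxPoints(cv2.minAreaRect(q));print(cv2.contourArea(q),np.round([ray(K,E,*p,.01)[:2] for p in b],3).tolist())
```

```text
t 50.0 tcp [0.5618 0.069  0.0582] th 90.2 zaxis [-0.002  0.001 -1.   ] q [ 0.08 -0.    1.88  0.    1.27  0.07] F [ 0.6 -0.2 -0.2] gap 0.0001
units [-0.2   0.11  1.31] /n [(1, [-0.2, 0.108, 1.305]), (2, [-0.1, 0.054, 0.653]), (4, [-0.05, 0.027, 0.326]), (8, [-0.025, 0.013, 0.163]), (16, [-0.013, 0.007, 0.082])]
rz units 0.02
level dr [-0.011 -0.006  0.   ]
8742.5 [[0.61, 0.096], [0.679, 0.097], [0.693, 0.031], [0.615, 0.031]]
13356.5 [[0.701, -0.011], [0.701, 0.153], [0.747, 0.143], [0.762, -0.029]]
```

Request:
apply_moves([
  {"hand": -1,"linear": [-0.17,0,0.3],"dr": [0,0,0]},
  {"hand": -1,"linear": [0,0,0.4],"dr": [0,0,0]},
  {"hand": -1,"linear": [0,0,0.3],"dr": [0,0,0]},
  {"hand": -1,"linear": [0,0,0.2],"dr": [0,0,0]},
  {"hand": -1,"linear": [0,0,0.05],"dr": [0,0,0]},
  {"hand": -1,"linear": [0,0,0],"dr": [0,0,0]},
  {"hand": -1,"linear": [0,0,0],"dr": [0,0,0]},
  {"hand": -1,"linear": [0,0,0],"dr": [0,0,0]},
])

```text
clock: 50.9
tool_pos: [0.5641, 0.0638, 0.0222]
ee_rot: [0.706, 0.708, 0.002, 0.001]
wrist_force: [0.6, 0.8, 0.4]
finger_gap: 0.0002
```

Run:
```python
from h import *
go([.67,.064,.018],90)
```

```text
t 50.9 tcp [0.5641 0.0638 0.0222] th 90.2 zaxis [ 0.004  0.001 -1.   ] q [0.07 0.04 1.9  0.   1.2  0.06] F [0.6 0.8 0.4] gap 0.0002
units [-0.    3.53  0.15] /n [(1, [-0.005, 3.528, 0.154]), (2, [-0.002, 1.764, 0.077]), (4, [-0.001, 0.882, 0.039]), (8, [-0.001, 0.441, 0.019]), (16, [-0.0, 0.221, 0.01])]
rz units 0.02
level dr [ 0.032 -0.01  -0.   ]
```

Request:
apply_moves([
  {"hand": -1,"linear": [0,0,0.13],"dr": [0.03,0,0]},
  {"hand": -1,"linear": [0,0.2,0],"dr": [0,0,0]},
  {"hand": -1,"linear": [0,0.3,0],"dr": [0,0,0]},
  {"hand": -1,"linear": [0,0.3,0],"dr": [0,0,0]},
  {"hand": -1,"linear": [0,0.3,0],"dr": [0,0,0]},
  {"hand": -1,"linear": [0,0.3,0],"dr": [0,0,0]},
  {"hand": -1,"linear": [0,0.3,0],"dr": [0,0,0]},
  {"hand": -1,"linear": [0,0,0],"dr": [0,0,0]},
])

```text
clock: 51.7
tool_pos: [0.6209, 0.064, 0.0186]
ee_rot: [0.706, 0.708, 0.001, -0.0]
wrist_force: [0.0, -0.1, -0.1]
finger_gap: -0.0
```

Run:
```python
from h import *
go([.70,.064,.018],90)
I,K,E=grab('wrist','w17')
h=cv2.cvtColor(I,cv2.COLOR_RGB2HSV);m=cv2.inRange(h,np.array((0,0,110)),np.array((180,80,255)));m=cv2.morphologyEx(m,3,np.ones((7,7)));c=[q for q in cv2.findContours(m,0,1)[0] if cv2.contourArea(q)>800]
for q in c:
    b=cv2.boxPoints(cv2.minAreaRect(q));print(cv2.contourArea(q),np.round([ray(K,E,*p,.01)[:2] for p in b],3).tolist())
```

```text
t 51.7 tcp [0.6209 0.064  0.0186] th 90.2 zaxis [ 0.001  0.001 -1.   ] q [0.06 0.16 1.78 0.   1.2  0.06] F [ 0.  -0.1 -0.1] gap -0.0000
units [-0.01  2.64  0.02] /n [(1, [-0.008, 2.636, 0.024]), (2, [-0.004, 1.318, 0.012]), (4, [-0.002, 0.659, 0.006]), (8, [-0.001, 0.33, 0.003]), (16, [-0.001, 0.165, 0.001])]
rz units 0.02
level dr [ 0.01 -0.01 -0.  ]
10650.5 [[0.632, 0.03], [0.631, 0.095], [0.696, 0.095], [0.707, 0.03]]
26622.0 [[0.703, 0.012], [0.703, 0.155], [0.756, 0.146], [0.776, -0.006]]
```

Request:
apply_moves([
  {"hand": -1,"linear": [0,0.2,0],"dr": [0,0,0]},
  {"hand": -1,"linear": [0,0.3,0],"dr": [0,0,0]},
  {"hand": -1,"linear": [0,0.3,0],"dr": [0,0,0]},
  {"hand": -1,"linear": [0,0.3,0],"dr": [0,0,0]},
  {"hand": -1,"linear": [0,0.3,0],"dr": [0,0,0]},
  {"hand": -1,"linear": [0,0.3,0],"dr": [0,0,0]},
  {"hand": -1,"linear": [0,0.3,0],"dr": [0,0,0]},
  {"hand": -1,"linear": [0,0.3,0],"dr": [0,0,0]},
])

```text
clock: 52.55
tool_pos: [0.6943, 0.0643, 0.0185]
ee_rot: [0.706, 0.708, 0.001, -0.0]
wrist_force: [-1.0, -0.2, 0.5]
finger_gap: -0.0001
```

Request:
apply_moves([
  {"hand": -1,"linear": [0,0.2,0],"dr": [0,0,0]},
  {"hand": -1,"linear": [0,0,0],"dr": [0,0,0]},
  {"hand": -1,"linear": [0,0,0],"dr": [0,0,0]},
  {"hand": -1,"linear": [0,0,0],"dr": [0,0,0]},
  {"hand": -1,"linear": [0,0,-0.6],"dr": [0,0,0]},
  {"hand": -1,"linear": [0,0,-1],"dr": [0,0,0]},
  {"hand": -1,"linear": [0,0,-1],"dr": [0,0,0]},
  {"hand": -1,"linear": [0,-0.5,-1],"dr": [0,0,0]},
])

```text
clock: 53.35
tool_pos: [0.6846, 0.0639, 0.1284]
ee_rot: [0.706, 0.708, -0.002, -0.003]
wrist_force: [-0.4, -0.5, 0.2]
finger_gap: -0.0003
```

Request:
apply_moves([
  {"hand": -1,"linear": [0,-0.8,-1],"dr": [0,0,0]},
  {"hand": -1,"linear": [0,-0.8,-1],"dr": [0,0,0]},
  {"hand": -1,"linear": [0,-0.8,-0.5],"dr": [0,0,0]},
  {"hand": -1,"linear": [0,-0.8,0],"dr": [0,0,0]},
  {"hand": -1,"linear": [0,-0.8,0],"dr": [0,0,0]},
  {"hand": -1,"linear": [0,0,0],"dr": [0,0,0]},
  {"hand": -1,"linear": [0,0,0],"dr": [0,0,0]},
  {"hand": -1,"linear": [0,0,0],"dr": [0,0,0]},
])

```text
clock: 54.15
tool_pos: [0.5593, 0.0636, 0.2251]
ee_rot: [0.706, 0.708, 0.005, 0.004]
wrist_force: [0.1, -0.3, 0.0]
finger_gap: 0.0001
```

Run:
```python
from h import *
go()
I,K,E=grab('scene','s18');I2,_,_=grab('top','t18')
c=np.zeros((420,800,3),np.uint8);c[:]=cv2.resize(I[130:420,60:480],(800,420));
d=np.vstack([c[:,:],np.hstack([cv2.resize(I2[80:260,170:440],(270,180)),np.zeros((180,530,3),np.uint8)])])
cv2.imwrite('pics/v18.png',d[:,:,::-1])
```

```text
t 54.1 tcp [0.5593 0.0636 0.2251] th 90.2 zaxis [ 0.013  0.002 -1.   ] q [ 0.07 -0.13  1.72  0.    1.54  0.06] F [ 0.1 -0.3  0. ] gap 0.0001
level dr [ 0.093 -0.016 -0.   ]
```

View pics/v18.png

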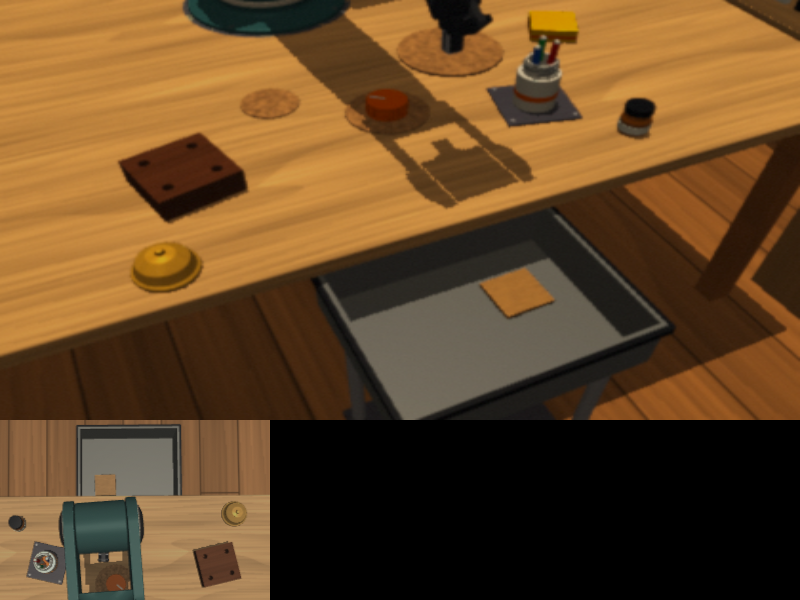

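The pad lies flat in the bin at (516,292). The cap is on the middle mat at (387,104), three markers stand in the pot at (541,55) and the stand is empty. The bell, ink and notes haven't moved, and the gripper is clear of everything.

```bash
python3 -c "
from station import workorder
print(workorder.finish_job())"
```

```text
the job is handed in; nothing more can be done
None
```

The job is done and handed in at about 54 s of the 210 s allowed; no verdict came back.

- **Cap:** I unscrewed it about 4.3 rad anticlockwise, with side force up to about 7 N. It lifted off freely and lies flat, wholly on the middle-sized cork mat.
- **Markers:** The three that were present (blue, red, green) stand in the pot with their caps up. The stand is empty, and there was no yellow marker.
- **Pad:** Only one was there. It was knocked about 3 cm partway through, so I found it again and pushed it straight off the far edge. It lies flat in the bin, face down.
- **Left alone:** The ink jar, bell and sticky notes are where they were in the last scene picture.

**Checks that disagreed:** The top camera's positions were off by about 3–5 mm in y compared with the wrist camera and the cap's turning axis. I used the wrist camera's positions instead. No check failed.

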